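# Change the felt wheels on the finishing machine

## Task

Change over the wheels of the finishing machine: first slide its splash screen fully down, then take both worn-down small wheels off their spindles and lay them flat side by side in the wooden tray, and put each fresh large wheel on a spindle of its own, hub up, turned so that its keyway fits over the key and it drops fully home onto the collar. Only when all the wheels are changed, slide the screen fully up again. Leave the other things on the bench alone.

Things in the scene. Friction and masses are not known exactly. Their poses are not given: they have to be found in the camera images.
- screen (a joint): The machine's splash screen: a clear panel in an aluminium frame, 356 mm wide, sliding straight up and down at the housing's front (robot) side. 0 m: fully down, its top rail level with the deck; 0.09 m: fully up. Stiff counterbalanced slide, stays where it is left; about 12 N to lift, 4 N to push down.
- screen_handle (a point): Middle of the top of the screen's handle: an upright black fin, 110 mm long (along the machine's y), 14 mm thick (along the machine's x) and 36 mm tall, standing on the screen's top rail; moves with the screen (117 mm above the bench when the screen is down). Its axes are the machine's.
- machine: Grey housing 200 x 380 mm fixed to the bench, deck 82 mm high; three identical spindles in a row along its y, 115 mm apart; a 115 mm high ledge along the far side. Two 185 mm posts at its front corners guide the screen, 113 mm before the spindle row. Origin: centre of its underside; x away from the screen, z up.
- tray: Shallow wooden tray fixed to the bench, 95 x 165 mm outside, 20 mm high, 4 mm walls and a floor 4 to 5 mm thick; two worn wheels fit flat side by side along its y. Origin: centre of its underside; y along its length.
- spindle1: Fixed (non-turning) spindle: collar 56 mm wide, 6 mm high; 22 mm shaft, taper tip 54 mm above the origin; one key 8 mm wide sticking 6 mm out of the shaft to +x, its top 30 mm above the origin. Each key points its own way. Origin: on the axis under the collar, 82 mm above the bench; z up. A wheel fully home has its origin 6 mm above this one, x axes alike; off the key it stays 24 mm too high.
- spindle2: Fixed (non-turning) spindle: collar 56 mm wide, 6 mm high; 22 mm shaft, taper tip 54 mm above the origin; one key 8 mm wide sticking 6 mm out of the shaft to +x, its top 30 mm above the origin. Each key points its own way. Origin: on the axis under the collar, 82 mm above the bench; z up. A wheel fully home has its origin 6 mm above this one, x axes alike; off the key it stays 24 mm too high.
- spindle3: Fixed (non-turning) spindle: collar 56 mm wide, 6 mm high; 22 mm shaft, taper tip 54 mm above the origin; one key 8 mm wide sticking 6 mm out of the shaft to +x, its top 30 mm above the origin. Each key points its own way. Origin: on the axis under the collar, 82 mm above the bench; z up. A wheel fully home has its origin 6 mm above this one, x axes alike; off the key it stays 24 mm too high.
- fresh1: Fresh wheel, felt disc 84 mm across, 12 mm thick, hub up on the bench or spindle. Its hub tops out 42 mm above the underside: 44 mm long along x, 38 mm across two flats facing +-y (pinch these). Bore 25 mm right through, with one 11 mm wide keyway open to the hub's +x end. Origin: centre of underside; z up, x towards the keyway. 150 g. Two or three are present.
- fresh2: Fresh wheel, felt disc 84 mm across, 12 mm thick, hub up on the bench or spindle. Its hub tops out 42 mm above the underside: 44 mm long along x, 38 mm across two flats facing +-y (pinch these). Bore 25 mm right through, with one 11 mm wide keyway open to the hub's +x end. Origin: centre of underside; z up, x towards the keyway. 150 g. Two or three are present.
- fresh3: Fresh wheel, felt disc 84 mm across, 12 mm thick, hub up on the bench or spindle. Its hub tops out 42 mm above the underside: 44 mm long along x, 38 mm across two flats facing +-y (pinch these). Bore 25 mm right through, with one 11 mm wide keyway open to the hub's +x end. Origin: centre of underside; z up, x towards the keyway. 150 g. Two or three are present.
- worn1: Worn wheel, felt disc 62 mm across, 12 mm thick, hub up on the bench or spindle. Its hub tops out 42 mm above the underside: 44 mm long along x, 38 mm across two flats facing +-y (pinch these). Bore 25 mm right through, with one 11 mm wide keyway open to the hub's +x end. Origin: centre of underside; z up, x towards the keyway. 100 g. There are two, on spindles at first.
- worn2: Worn wheel, felt disc 62 mm across, 12 mm thick, hub up on the bench or spindle. Its hub tops out 42 mm above the underside: 44 mm long along x, 38 mm across two flats facing +-y (pinch these). Bore 25 mm right through, with one 11 mm wide keyway open to the hub's +x end. Origin: centre of underside; z up, x towards the keyway. 100 g. There are two, on spindles at first.
- mallet: Wooden mallet, 260 mm, lying on its side. Origin: under its middle. A bystander: leave it alone.
- file: Flat file with wooden handle, 260 mm, lying. Origin: under its middle. A bystander: leave it alone.
- sawframe: Piercing-saw frame, 250 mm, lying flat. Origin: underside, near its middle. A bystander: leave it alone.
- mandrel: Tapered steel ring mandrel, 260 mm, lying. Origin: under its middle. A bystander: leave it alone.
- pot: White plastic pot, 44 mm across and 75 mm high. Origin: centre of underside. A bystander: leave it alone.
- dish: Small glass dish, 80 mm across and 35 mm high. Origin: centre of underside. A bystander: leave it alone.
- benchblock: Steel bench block, 70 x 70 x 22 mm. Origin: centre of underside. A bystander: leave it alone.

How it is judged:
By the outcome, as a careful person would: the job done as asked, in the order asked, and still so for the second after the job is handed in, with the robot touching nothing.
Of fresh1, fresh2, fresh3 only 2 to 3 are there at a start; the rules pass over those that are not, and their reading is None.
At some moment in a run one of fresh1, fresh2, fresh3 may be knocked a few centimetres aside while the robot is not near it.
It also fails if it takes over 210 s, if anything falls off the work surface, if the arm or the gripper's body presses on something with over 40 N, if the wrist force passes 120 N, or if a joint passes its speed limit or range.

## Robot

A 6-joint arm with a two-finger parallel gripper is mounted at the origin on the work surface. World frame = base frame: x ahead of the robot, y to its left, z up, the work surface at z = 0. Lengths are in m, angles in rad, forces in N, time in s.
With the tool pointing down it reaches from about 0.3 to 0.875 m from the base axis. Payload 6.4 kg.
Tool frame: the origin (TCP) lies midway between the tips of the shut fingers; the grasp point (between the pads) lies 19 mm behind it (bot.hold_point_z is the distance from the TCP to the grasp point, in m); z points along the fingers, y is the line along which they close (so a half turn about z gives the same grasp; the last joint's range is limited). The gripper opens to 85 mm and grips with 20 to 120 N. Pads are 22 mm wide; open, the fingers measure 114 mm over their backs; the gripper's body (76 mm by 85 mm) begins 54 mm behind the grasp point. The pads swing forward as they close: fully open they stand 13 mm farther back than shut.
Start: joints at [1.018, 0.181, 1.607, -0, 1.354, -0.206], TCP at [0.195, 0.541, 0.231] pointing down, gripper open.
Joint ranges: [-2.99, 2.99], [-0.89, 2.07], [0.3, 2.58], [-1.14, 4.28], [0, 2.63], [-3.12, 3.12]. Speed limits (rad/s): [2.57, 2.57, 3.01, 3.14, 3.14, 3.14].

## Interface

Orientations are given as a rotation vector (axis times angle).
In Python, from rig import bot, eyes gives the robot as it stands.
- The arm moves only by the tool drive_tool, never from a script. Its argument "plan" is a list that holds one entry, the list of rows, each a list of 7 numbers: the turn, a rotation vector about the tool's x, y, z in degrees, then the shift along the tool's x, y, z in cm, then the closure, from -1 (fully open) to 1 (shut). In form: [[[wx, wy, wz, x, y, z, claw], ...]]. A call has 1 to 20 rows; each row shifts and turns the commanded pose from where the row before left it, along the tool's axes as they then stand; what a row does not reach is not made up. A row lasts 1/8 s, in which the tool goes at most 62.5 mm and 10.7 degrees, less where a joint would pass 70% of its speed; a pose out of reach is approached as far as the arm can. A call with a gripper value outside its range is refused whole. The fingers move at their own pace and stop on an object; the grip force is fixed at half the most. Time passes only in rows, so rows that do not move let the fingers close. It gives the time, the measured TCP pose, the force, the opening and the grip force at its end, in the units of the state.
- bot.get_state(): the state, without advancing time (a new reading comes with each control period).
- eyes.camera(name): name is "scene" or "top" or "wrist"; returns (picture, depth): 400x640x3 uint8, red, green, blue; 400x640 float32, m along the optical axis (not along the pixel's ray), 0 where there is no reading.
- eyes.camera_params(name): a dict with "vertical_fov" (degrees; the focal length in pixels is half the picture's height over the tangent of half this angle, whatever the lens; pixels are square), "cx", "cy" (the principal point, pixels), "pose" (4x4, takes a point from camera to world coordinates). Camera axes: x right, y up, looking along -z (the intrinsics and any distortion apply to the point x, -y, -z); pixel columns grow to the right and rows downward; lengths in m; the calibration is good to about 2 mm. A picture is of the moment at which its call begins: read the wrist's pose just before it. camera_params takes no time and is no camera call; for the wrist camera it gives the pose at the moment of the call.
- bot.hand_in(): hands the job in; it is judged then, once.
The state is a dict: "clock": time; "qpos": joint angles; "dq": joint speeds; "tau": joint torques, N m; "ee_pos": TCP position; "orientation": TCP orientation; "force": force on the tool from outside, world axes, zero at the start; "wrist_torque": the same for the moment, N m; "gripper_width": finger opening in m; "gripper_force": force on a finger pad.
Only numpy, scipy, OpenCV 4.12 (cv2) and the standard library are available. Lean on these libraries where they do the work, as an engineer would, in place of code of your own. Each camera call takes 0.05 s, during which the arm holds its last target. There are 200 camera calls.

## Working session

There is one attempt and no reset: what is moved stays moved. The work goes in short steps, Python scripts to look and compute and a tool call to move; the robot and the scene stay as the last step left them, time stands still between calls to the robot, and variables do not carry over. Pictures are saved under pics/ and viewed, at most 15 in all, crops included, and the job is handed in when it is done.

Besides the shell and the picture viewer there is one more tool, called after "Call:" as a command line: name --argument value ..., lists and objects as JSON in quotes. drive_tool: Moves the arm, as the interface text tells. Its arguments: {"type":"object","properties":{"plan":{"type":"array"}},"required":["plan"]}

```bash
ls; mkdir -p pics; python3 - <<'E'
from rig import bot, eyes
import cv2,numpy as np
for n in ["top","scene"]:
    p=eyes.camera_params(n); print(n,p)
    im,d=eyes.camera(n); cv2.imwrite(f"pics/{n}0.png",im[:,:,::-1]); np.savez(f"{n}0.npz",im=im,d=d)
    print((d>0).mean(),d[d>0].min(),d.max())
print(eyes.camera_params("wrist"))
print(bot.get_state())
E
```

```text
pics
top {'vertical_fov': 45.5834440744832, 'cx': 320.3981402627283, 'cy': 192.43651463736762, 'pose': array([[-0.0051364 ,  0.98657516, -0.16322706,  0.26604147],
       [-0.99998259, -0.00554137, -0.00202585, -0.06370105],
       [-0.00290316,  0.16321381,  0.98658645,  1.72721237],
       [ 0.        ,  0.        ,  0.        ,  1.        ]])}
0.9960078125 0.90403247 2.7241647
scene {'vertical_fov': 46.97035190589635, 'cx': 318.58469253737394, 'cy': 200.84907506195077, 'pose': array([[ 0.11862432, -0.57498287,  0.80952021,  1.61444855],
       [ 0.99285518,  0.05807988, -0.10423685, -0.18808894],
       [ 0.01291756,  0.81610136,  0.57776441,  0.8830487 ],
       [ 0.        ,  0.        ,  0.        ,  1.        ]])}
0.982921875 0.9710343 3.9999752
{'vertical_fov': 68.04794309311353, 'cx': 317.8076536714392, 'cy': 197.99763484301621, 'pose': array([[ 0.34035352, -0.90581699, -0.25229955,  0.13093683],
       [ 0.94029438,  0.32717509,  0.09382396,  0.56324542],
       [-0.00244121, -0.26916916,  0.96308982,  0.37409078],
       [ 0.        ,  0.        ,  0.        ,  1.        ]])}
{'clock': 0.1, 'qpos': array([ 1.01769007e+00,  1.81494397e-01,  1.60792804e+00,  3.71533333e-08,
        1.35381387e+00, -2.06302058e-01]), 'dq': array([ 0.00025934,  0.00143155, -0.00260979, -0.00035035, -0.00030279,
        0.00056549]), 'tau': array([ 3.32925320e-04, -4.45879841e+01, -3.52238309e+01, -2.89421469e-04,
        4.20362572e-03,  9.57641305e-06]), 'ee_pos': array([0.19514842, 0.54032632, 0.23044903]), 'orientation': array([-5.41927615e-01, -3.09387871e+00,  2.39745843e-03]), 'force': array([-0.65219894,  0.24150623, -0.2066562 ]), 'wrist_torque': array([ 0.00021207, -0.01592422,  0.03830781]), 'gripper_force': 0.0, 'gripper_width': 0.08556614248116652}
```

View pics/top0.png

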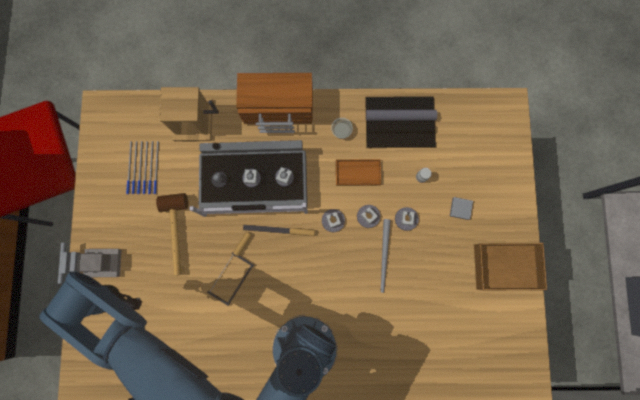

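View pics/scene0.png

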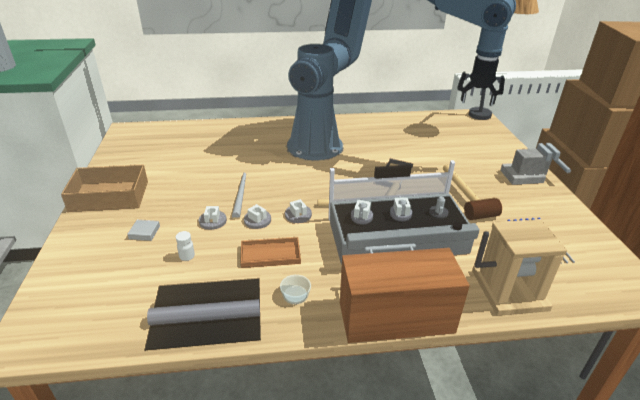

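The top picture shows the machine at about (253,178), with its empty spindle at (219,180) and worn wheels at (251,177) and (284,176). The three fresh wheels are at (333,220), (369,216) and (407,218), and the tray is at (358,172). The scene picture shows the screen up. Next I'll measure these.

```bash
cat > h.py <<'E'
import numpy as np, cv2
from scipy.spatial.transform import Rotation as R
from rig import bot, eyes
def look(n,save=None):
    P=eyes.camera_params(n); im,d=eyes.camera(n)
    if save: cv2.imwrite(f"pics/{save}.png",im[:,:,::-1])
    return im,d,P
def f_(P): return 200/np.tan(np.radians(P["vertical_fov"])/2)
def cloud(d,P):
    f=f_(P); v,u=np.mgrid[0:400,0:640]
    X=np.stack([(u-P["cx"])/f*d,-(v-P["cy"])/f*d,-d],-1)
    W=X@P["pose"][:3,:3].T+P["pose"][:3,3]; W[d<=0]=np.nan
    return W
def ray(P,uv,z):
    uv=np.atleast_2d(uv).astype(float); f=f_(P)
    D=np.c_[(uv[:,0]-P["cx"])/f,-(uv[:,1]-P["cy"])/f,-np.ones(len(uv))]@P["pose"][:3,:3].T
    o=P["pose"][:3,3]; return o+D*((z-o[2])/D[:,2])[:,None]
def proj(P,X):
    X=np.atleast_2d(X); c=(X-P["pose"][:3,3])@P["pose"][:3,:3]; f=f_(P)
    return np.c_[P["cx"]+f*c[:,0]/-c[:,2],P["cy"]-f*c[:,1]/-c[:,2]]
def st():
    s=bot.get_state(); r=R.from_rotvec(s["orientation"]); m=r.as_matrix()
    print("t",round(s["clock"],2),"tcp",s["ee_pos"].round(4),"yAng",round(np.degrees(np.arctan2(m[1,1],m[0,1])),2),"tilt",np.degrees(np.arccos(-m[2,2])).round(2),
      "F",s["force"].round(1),"w",round(s["gripper_width"],4),"gf",round(s["gripper_force"],1),"q6",s["qpos"][5].round(2)); return s
def go(p,yang=None,s=None,frm=None):
    """print shift (cm, tool axes after the turn is NOT applied: row turn applied about start axes) """
    s=s or bot.get_state(); m=R.from_rotvec(s["orientation"]).as_matrix(); p0=s["ee_pos"] if frm is None else np.array(frm)
    dz=0
    if yang is not None:
        a=np.degrees(np.arctan2(m[1,1],m[0,1])); dz=-((yang-a+90)%180-90)  # tool z down
    print("go",np.round(p,4),"shift now-axes cm",(m.T@(np.array(p)-p0)*100).round(2),"turn z",round(dz,2),
      "shift post-turn axes",((m@R.from_rotvec([0,0,np.radians(dz)]).as_matrix()).T@(np.array(p)-p0)*100).round(2))
E
python3 - <<'E'
from h import *
s=st(); print(R.from_rotvec(s["orientation"]).as_matrix().round(3))
z=np.load("top0.npz"); P=eyes.camera_params("top"); W=cloud(z["d"],P)
for n,u in dict(f1=(333,222),f2=(369,218),f3=(407,220),w1=(251,178),w2=(284,177),e=(219,180),tray=(358,172),handle=(253,208),dish=(343,129),bench=(300,300),file=(280,230),mandrel=(385,235),mallet=(173,203),pot=(425,174)).items(): print(n,W[u[1],u[0]].round(3))
W2=W.reshape(-1,3)
m=(W2[:,2]>0.076)&(W2[:,2]<0.09)&(W2[:,0]>.5)&(W2[:,0]<.9)
print("deck",m.sum(),cv2.minAreaRect(W2[m][:,:2].astype(np.float32)))
E
```

```text
t 0.1 tcp [0.1951 0.5403 0.2304] yAng 70.13 tilt 0.09 F [-0.7  0.2 -0.2] w 0.0856 gf 0.0 q6 -0.21
[[-0.94   0.34  -0.001]
 [ 0.34   0.94  -0.001]
 [ 0.    -0.002 -1.   ]]
f1 [ 0.442 -0.105  0.005]
f2 [ 0.456 -0.236  0.004]
f3 [ 0.448 -0.375 -0.001]
w1 [0.581 0.176 0.132]
w2 [0.585 0.064 0.128]
e [0.579 0.29  0.113]
tray [ 0.626 -0.199  0.007]
handle [0.472 0.161 0.18 ]
dish [ 0.792 -0.146  0.004]
bench [0.166 0.014 0.002]
file [0.413 0.086 0.017]
mandrel [ 0.392 -0.29   0.024]
mallet [0.508 0.463 0.055]
pot [ 0.603 -0.431  0.075]
deck 4803 ((0.6938527822494507, 0.013613402843475342), (0.38536033034324646, 0.922849178314209), 0.2286282479763031)
```

Call:
drive_tool --plan '[[[0, 0, 0, -4, -2.1, -1.9, -1], [0, 0, 0, -4, -2.1, -1.9, -1], [0, 0, 0, -4, -2.1, -1.9, -1], [0, 0, 0, -4, -2.1, -1.9, -1], [0, 0, 0, -4, -2.1, -1.9, -1], [0, 0, 0, -4, -2.1, -1.9, -1], [0, 0, 0, -4, -2.1, -1.9, -1], [0, 0, 0, -4, -2.1, -1.9, -1], [0, 0, 0, -4, -2.1, -1.9, -1], [0, 0, 0, -4, -2.1, -1.9, -1], [0, 0, 10, 0, 0, 0, -1], [0, 0, 10, 0, 0, 0, -1], [0, 0, 10, 0, 0, 0, -1], [0, 0, 10, 0, 0, 0, -1], [0, 0, 10, 0, 0, 0, -1], [0, 0, 10, 0, 0, 0, -1], [0, 0, 10, 0, 0, 0, -1], [0, 0, 0, 0, 0, 0, -1], [0, 0, 0, 0, 0, 0, -1]]]'

```text
clock: 2.48
ee_pos: [0.5002, 0.2073, 0.421]
orientation: [-2.215, -2.227, 0.001]
force: [1.3, -0.9, 0.1]
gripper_width: 0.0855
gripper_force: 0.0
```

```bash
python3 - <<'E'
from h import *
st(); im,d,P=look("wrist","w1"); np.savez("w1.npz",im=im,d=d); print(P["pose"][:3,3])
E
```

```text
t 2.48 tcp [0.5002 0.2073 0.421 ] yAng 0.32 tilt 0.03 F [ 1.3 -0.9  0.1] w 0.0855 gf 0.0 q6 0.17
[0.49993545 0.27526646 0.56462001]
```

View pics/w1.png

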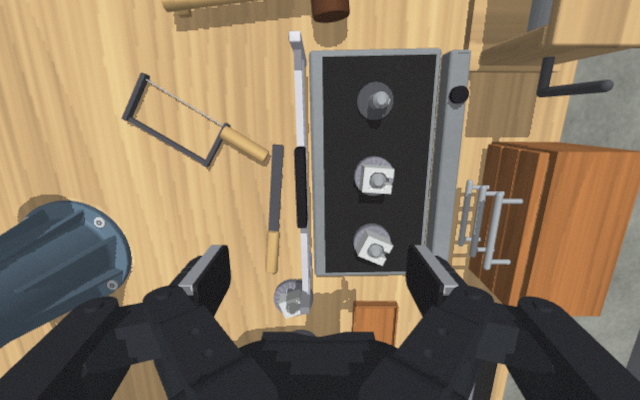

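The wrist picture w1 shows the handle fin at (301,188), the spindles at (377,100), (375,178) and (374,245), and fresh1 at (292,298) near the screen's end.

```bash
python3 - <<'E'
from h import *
z=np.load("w1.npz"); im,d=z["im"],z["d"]; P=eyes.camera_params("wrist"); W=cloud(d,P); x,y,zz=W[...,0],W[...,1],W[...,2]
hsv=cv2.cvtColor(im,cv2.COLOR_RGB2HSV)
dark=(hsv[...,2]<60)
uu=np.mgrid[0:400,0:640][1]; vv=np.mgrid[0:400,0:640][0]
def big(m):
    n,l,s,c=cv2.connectedComponentsWithStats(m.astype(np.uint8)); k=1+s[1:,4].argmax(); return l==k
m=big(dark&(uu<312)&(uu>285)&(vv>130)&(vv<240)); 
print("fin z pct",np.nanpercentile(zz[m],[5,50,95]))
pts=np.argwhere(m)[:,::-1]; X=ray(P,pts,0.207); r=cv2.minAreaRect(X[:,:2].astype(np.float32)); print("fin",r, X[:,:2].mean(0))
m=big(dark&(uu>315)&(uu<442)&(vv>50)&(vv<276)); print("deck z",np.nanmedian(zz[m])); pts=np.argwhere(m)[:,::-1]; X=ray(P,pts,0.082); print("deck dark",cv2.minAreaRect(X[:,:2].astype(np.float32)))
m=(zz>.075)&(zz<.09)&(uu>310)&(uu<445)&(vv<280); X=W[m]; print("deck cloud",cv2.minAreaRect(X[:,:2].astype(np.float32)))
# spindle tops & hubs
for n,u in dict(sp=(379,100),w1=(379,178),w2=(376,247)).items():
    c=W[u[1]-30:u[1]+30,u[0]-35:u[0]+35].reshape(-1,3)
    for lo,hi in [(.132,.14),(.126,.131),(.095,.104),(.085,.092)]:
        q=c[(c[:,2]>lo)&(c[:,2]<hi)]
        if len(q)>15: print(n,lo,len(q),q.mean(0).round(4),cv2.minAreaRect(q[:,:2].astype(np.float32)))
E
```

```text
fin z pct [0.17075028 0.18111801 0.18247017]
fin ((0.47883161902427673, 0.18672803044319153), (0.012565518729388714, 0.10235078632831573), 1.3775159120559692) [0.47874872 0.18910941]
deck z 0.0828212457973373
deck dark ((0.6096170544624329, 0.17623507976531982), (0.1995597779750824, 0.3691180646419525), 1.5547802448272705)
deck cloud ((0.5884501934051514, 0.18251514434814453), (0.19972607493400574, 0.37825390696525574), 1.3478922843933105)
sp 0.132 164 [0.5853 0.2966 0.1353] ((0.5856815576553345, 0.2965788245201111), (0.01915995217859745, 0.019077738747000694), 38.240718841552734)
sp 0.126 27 [0.5833 0.2963 0.1293] ((0.5856152772903442, 0.2959718406200409), (0.02033139578998089, 0.02155059017241001), 76.09599304199219)
sp 0.085 822 [0.5837 0.2965 0.0887] ((0.5918509364128113, 0.2977733314037323), (0.09779517352581024, 0.08979048579931259), 4.9386773109436035)
w1 0.132 159 [0.5883 0.1838 0.1348] ((0.5876161456108093, 0.1833387017250061), (0.036063093692064285, 0.04238438978791237), 82.45877075195312)
w1 0.126 321 [0.5866 0.1822 0.13  ] ((0.5887938737869263, 0.18185779452323914), (0.03
[... 211 characters left out ...]
 [0.5735 0.1767 0.0876] ((0.5833755135536194, 0.17500776052474976), (0.08093888312578201, 0.08981376141309738), 1.6234039068222046)
w2 0.132 137 [0.5902 0.0694 0.1348] ((0.5913114547729492, 0.06846785545349121), (0.03532085567712784, 0.04204803705215454), 63.77710723876953)
w2 0.126 297 [0.5896 0.0694 0.1298] ((0.5912387371063232, 0.06699834764003754), (0.03819214180111885, 0.04448443278670311), 66.70537567138672)
w2 0.095 314 [0.5871 0.0831 0.1005] ((0.5905463695526123, 0.07373423874378204), (0.04898073151707649, 0.05987723544239998), 85.74002075195312)
w2 0.085 44 [0.5864 0.0837 0.0886] ((0.587527334690094, 0.06448395550251007), (0.1192447617650032, 0.08774186670780182), 35.38395309448242)
```

Call:
drive_tool --plan '[[[0, 0, -1, -2.3, -2.4, 0, -1], [0, 0, 0, 0, 0, 5, -1], [0, 0, 0, 0, 0, 5, -1], [0, 0, 0, 0, 0, 5, -1], [0, 0, 0, 0, 0, 4, -1], [0, 0, 0, 0, 0, 4, -1], [0, 0, 0, 0, 0, 3.1, -1], [0, 0, 0, 0, 0, 0, -1], [0, 0, 0, 0, 0, 0, 1], [0, 0, 0, 0, 0, 0, 1], [0, 0, 0, 0, 0, 0, 1], [0, 0, 0, 0, 0, 0, 1], [0, 0, 0, 0, 0, 0, 1], [0, 0, 0, 0, 0, 0, 1]]]'

```text
clock: 4.28
ee_pos: [0.4765, 0.1843, 0.1608]
orientation: [2.199, 2.243, 0.001]
force: [-2.0, -0.1, 3.6]
gripper_width: 0.0127
gripper_force: 60.9
```

```bash
python3 -c "
from h import *
st()"
```

```text
t 4.28 tcp [0.4765 0.1843 0.1608] yAng 1.15 tilt 0.04 F [-2.  -0.1  3.6] w 0.0127 gf 60.9 q6 0.12
```

Call:
drive_tool --plan '[[[0, 0, 0, 0, 0, 1, 1], [0, 0, 0, 0, 0, 1, 1], [0, 0, 0, 0, 0, 1, 1], [0, 0, 0, 0, 0, 1, 1], [0, 0, 0, 0, 0, 1, 1], [0, 0, 0, 0, 0, 0.8, 1], [0, 0, 0, 0, 0, 0.3, 1], [0, 0, 0, 0, 0, 0.2, 1], [0, 0, 0, 0, 0, 0.2, 1], [0, 0, 0, 0, 0, 0, 1]]]'

```text
clock: 5.52
ee_pos: [0.4766, 0.1843, 0.0977]
orientation: [2.199, 2.243, 0.0]
force: [-9.0, -1.1, 23.3]
gripper_width: 0.0128
gripper_force: 63.6
```

Call:
drive_tool --plan '[[[0, 0, 0, 0, 0, 0.2, 1], [0, 0, 0, 0, 0, 0, 1]]]'

```text
clock: 5.78
ee_pos: [0.4767, 0.1844, 0.0976]
orientation: [2.198, 2.244, -0.0]
force: [-16.5, -2.3, 40.7]
gripper_width: 0.0127
gripper_force: 66.0
```

Call:
drive_tool --plan '[[[0, 0, 0, 0, 0, -0.2, -1], [0, 0, 0, 0, 0, 0, -1], [0, 0, 0, 0, 0, 0, -1], [0, 0, 0, 0, 0, 0, -1], [0, 0, 0, 0, 0, -5, -1], [0, 0, 0, 0, 0, -6, -1], [0, 0, 0, 0, 0, -6, -1], [0, 0, 0, 3, 2, -6, -1], [0, 0, 0, 0, 6, -2, -1], [0, 0, 0, 0, 0, 0, -1], [0, 0, 0, 0, 0, 0, -1]]]'

```text
clock: 7.15
ee_pos: [0.5522, 0.2124, 0.3371]
orientation: [-2.198, -2.242, 0.004]
force: [-0.6, 0.2, -0.1]
gripper_width: 0.0848
gripper_force: 0.0
```

```bash
cat > m2.py <<'E'
from h import *
st(); im,d,P=look("wrist","w2"); np.savez("w2.npz",im=im,d=d,P=P); W=cloud(d,P)
q=W[(abs(W[...,0]-.477)<.012)&(abs(W[...,1]-.184)<.05)]; print("fin top z",np.nanpercentile(q[:,2],[50,80,95,99]))
E
python3 m2.py
```

```text
t 7.15 tcp [0.5522 0.2124 0.3371] yAng 1.11 tilt 0.17 F [-0.6  0.2 -0.1] w 0.0848 gf 0.0 q6 0.15
fin top z [0.40866866 0.42218684 0.4296058  0.43241949]
```

View pics/w2.png

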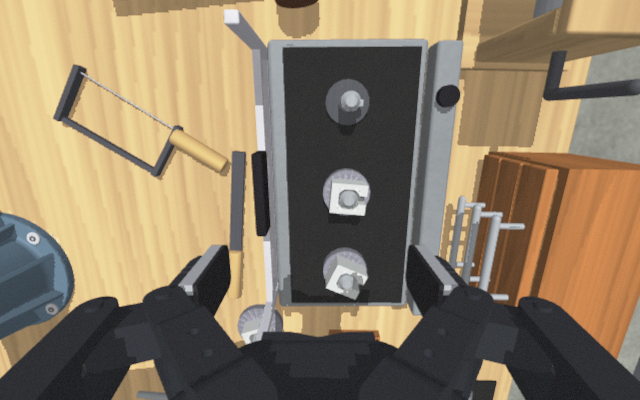

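```bash
python3 - <<'E'
from h import *
z=np.load("w2.npz",allow_pickle=True); im,d,P=z["im"],z["d"],z["P"].item(); W=cloud(d,P)
print("fin z",W[160:230,255:268,2].max(), np.nanmedian(W[160:230,261,2]))
cr=[cv2.resize(im[v-32:v+32,u-32:u+32],None,fx=4,fy=4,interpolation=cv2.INTER_CUBIC) for u,v in [(348,105),(348,195),(346,275)]]
cv2.imwrite("pics/c2.png",np.hstack(cr)[:,:,::-1])
hsv=cv2.cvtColor(im,cv2.COLOR_RGB2HSV)
for n,(u,v) in dict(mid=(348,198),right=(347,280)).items():
    m=np.zeros((400,640),np.uint8); s=np.s_[v-30:v+30,u-35:u+35]
    m[s]=((hsv[s][...,2]>185)&(W[s][...,2]>.12)).astype(np.uint8)
    c=max(cv2.findContours(m,0,2)[0],key=cv2.contourArea)[:,0]; X=ray(P,c,.130)
    print(n,cv2.contourArea(c),cv2.minAreaRect(X[:,:2].astype(np.float32)))
m=np.zeros((400,640),np.uint8)
q=W[85:120,330:370].reshape(-1,3); q=q[(q[:,2]>.133)]; print("tip",len(q),q.mean(0),q[:,2].max(),cv2.minAreaRect(q[:,:2].astype(np.float32)))
E
```

```text
fin z nan 0.11759613471225605
mid 578.5 ((0.5891123414039612, 0.18260344862937927), (0.040226247161626816, 0.043687451630830765), 86.35443115234375)
right 265.0 ((0.5831130146980286, 0.0703001469373703), (0.03896358981728554, 0.02530944161117077), 64.67347717285156)
tip 220 [0.58589058 0.29669176 0.13587841] 0.1383697009461829 ((0.5859699845314026, 0.29648345708847046), (0.016763364896178246, 0.019079120829701424), 4.27861213684082)
```

View pics/c2.png

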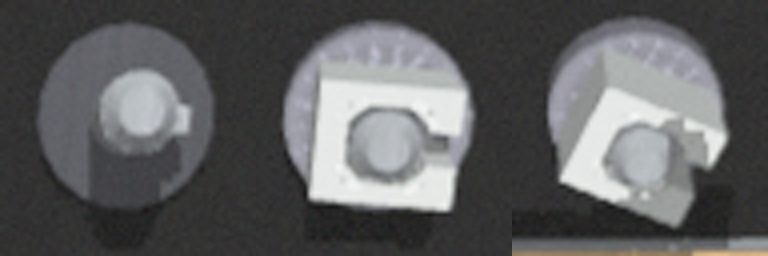

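```bash
python3 - <<'E'
from h import *
z=np.load("top0.npz"); im=z["im"]; P=eyes.camera_params("top")
hsv=cv2.cvtColor(im,cv2.COLOR_RGB2HSV); print(hsv[172,358],hsv[150,390],hsv[162,338])
m=np.zeros((400,640),np.uint8); s=np.s_[150:195,325:395]; m[s]=(hsv[s][...,1]>165)
c=max(cv2.findContours(m,0,2)[0],key=cv2.contourArea)[:,0]; print(cv2.contourArea(c),cv2.boundingRect(c))
for h in (0.01,.02): print(cv2.minAreaRect(ray(P,c,h)[:,:2].astype(np.float32)))
z=np.load("w2.npz",allow_pickle=True); P=z["P"].item()
k=ray(P,[(348-32+184/4,105-32+120/4)],.112)[0]; print("key",k, np.degrees(np.arctan2(k[1]-.2966,k[0]-.5858)))
st()
p1=[0.5890,0.1826,0.20]; go(p1,86.35)
E
```

```text
[ 14 188 144] [ 18 119 171] [ 13 166 106]
958.5 (336, 160, 45, 25)
((0.6258323788642883, -0.1992170661687851), (0.16246268153190613, 0.0902186781167984), 89.6751480102539)
((0.623737096786499, -0.1984279304742813), (0.16151660680770874, 0.08969328552484512), 89.67513275146484)
key [0.60198848 0.29445938 0.112     ] -7.532591781256298
t 7.2 tcp [0.5518 0.2124 0.3373] yAng 1.13 tilt 0.16 F [0.5 0.2 0.2] w 0.0858 gf 0.0 q6 0.15
go [0.589  0.1826 0.2   ] shift now-axes cm [-3.05  3.7  13.72] turn z -85.22 shift post-turn axes [-3.94 -2.73 13.72]
```

Call:
drive_tool --plan '[[[0, 0, 0, -3.05, 3.7, 0, -1], [0, 0, -10.65, 0, 0, 1.5, -1], [0, 0, -10.65, 0, 0, 1.5, -1], [0, 0, -10.65, 0, 0, 1.5, -1], [0, 0, -10.65, 0, 0, 1.5, -1], [0, 0, -10.65, 0, 0, 1.5, -1], [0, 0, -10.65, 0, 0, 1.5, -1], [0, 0, -10.65, 0, 0, 1.5, -1], [0, 0, -10.65, 0, 0, 1.5, -1], [0, 0, 0, 0, 0, 0, -1], [0, 0, 0, 0, 0, 0, -1]]]'

```text
clock: 8.57
ee_pos: [0.5902, 0.1829, 0.2193]
orientation: [0.106, 3.139, 0.0]
force: [0.1, 0.7, 0.0]
gripper_width: 0.0854
gripper_force: 0.0
```

```bash
cat > hub.py <<'E'
from h import *
def hubs(im,W,P,zt,lim,name,tol=.009,vmin=150):
    """hub-top rectangle near lim=(x,y) with top height zt"""
    hsv=cv2.cvtColor(im,cv2.COLOR_RGB2HSV)
    near=(np.hypot(W[...,0]-lim[0],W[...,1]-lim[1])<.034)&(abs(W[...,2]-zt)<tol)
    m=(near&(hsv[...,2]>vmin)&(hsv[...,1]<40)).astype(np.uint8)
    c=max(cv2.findContours(m,0,2)[0],key=cv2.contourArea)[:,0]; X=ray(P,c,zt)[:,:2].astype(np.float32)
    (x,y),(w,h),a=cv2.minAreaRect(X); ax=a if w>h else a+90
    M=np.argwhere(m)[:,::-1]; cen=ray(P,M,zt)[:,:2].mean(0)  # keyway is on the side away from the area centroid
    d=np.array([np.cos(np.radians(ax)),np.sin(np.radians(ax))])
    if d@(cen-[x,y])>0: ax+=180
    print(name,"centre",round(x,4),round(y,4),"size",round(w,4),round(h,4),"xang",round((ax+180)%360-180,2),"z",np.nanmedian(W[m>0][:,2]).round(4))
E
python3 - <<'E'
from hub import *
st(); im,d,P=look("wrist","w3"); W=cloud(d,P)
hubs(im,W,P,.130,(.589,.1826),"mid"); hubs(im,W,P,.130,(.591,.068),"right")
go([0.589,0.1826,0.104],86.35)
E
```

```text
t 8.57 tcp [0.5902 0.1829 0.2193] yAng 86.13 tilt 0.03 F [0.1 0.7 0. ] w 0.0854 gf 0.0 q6 -1.39
mid centre 0.5883 0.1811 size 0.038 0.0459 xang -3.87 z 0.131
right centre 0.5909 0.0677 size 0.0402 0.0479 xang -23.15 z 0.1307
go [0.589  0.1826 0.104 ] shift now-axes cm [ 0.16 -0.04 11.56] turn z -0.18 shift post-turn axes [ 0.16 -0.04 11.56]
```

Call:
drive_tool --plan '[[[0, 0, 0, 0.15, 0, 5, -1], [0, 0, 0, 0, 0, 4.5, -1], [0, 0, 0, 0, 0, 2.05, -1], [0, 0, 0, 0, 0, 0, 0.2], [0, 0, 0, 0, 0, 0, 1], [0, 0, 0, 0, 0, 0, 1], [0, 0, 0, 0, 0, 0, 1], [0, 0, 0, 0, 0, 0, 1], [0, 0, 0, 0, 0, -0.5, 1], [0, 0, 0, 0, 0, -1.5, 1], [0, 0, 0, 0, 0, -2, 1], [0, 0, 0, 0, 0, -2.5, 1], [0, 0, 0, 0, 0, -3, 1], [0, 0, 0, 0, 0, -3, 1], [0, 0, 0, 0, 0, 0, 1]]]'

```text
clock: 10.5
ee_pos: [0.591, 0.1832, 0.2327]
orientation: [0.1, 3.133, 0.002]
force: [-0.9, 1.1, -0.7]
gripper_width: 0.0367
gripper_force: 61.5
```

```bash
python3 - <<'E'
from h import *
st(); im,d,P=look("wrist","w4"); 
go([0.625,-0.199+.037,0.20],0)
go([0.625,-0.199+.037,0.20],179.9)
E
```

```text
t 10.5 tcp [0.591  0.1832 0.2327] yAng 86.34 tilt 0.42 F [-0.9  1.1 -0.7] w 0.0367 gf 61.5 q6 -1.4
go [ 0.625 -0.162  0.2  ] shift now-axes cm [ -5.71 -34.21   3.03] turn z 86.33 shift post-turn axes [-34.51   3.5    3.03]
go [ 0.625 -0.162  0.2  ] shift now-axes cm [ -5.71 -34.21   3.03] turn z 86.43 shift post-turn axes [-34.5    3.56   3.03]
```

View pics/w4.png

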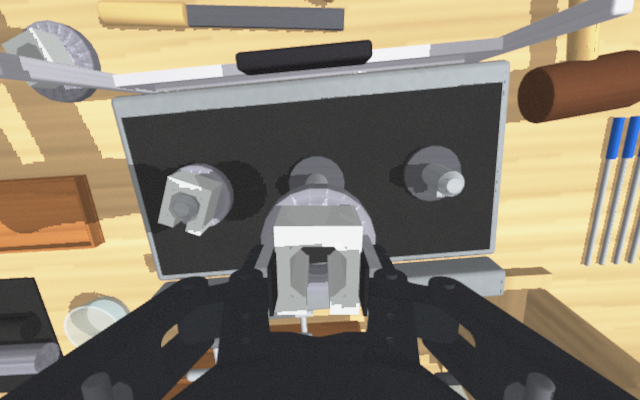

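The wrist picture w4 shows the first worn wheel held square at (318,265), its keyway facing +x. The tray edge shows at (45,215), so I'll shift toward the tray for a proper view.

Call:
drive_tool --plan '[[[0, 0, 0, 0, -5, -1, 1], [0, 0, 0, 0, -6, -2, 1], [0, 0, 0, 0, -6, -2, 1], [0, 0, 0, 1, -5, -2, 1], [0, 0, 0, 1, -3, 0, 1], [0, 0, 0, 0, 0, 0, 1], [0, 0, 0, 0, 0, 0, 1]]]'

```text
clock: 11.42
ee_pos: [0.5528, -0.0633, 0.2966]
orientation: [-0.101, -3.138, -0.002]
force: [-0.3, 1.0, -0.6]
gripper_width: 0.0372
gripper_force: 61.5
```

```bash
python3 - <<'E'
from h import *
st(); im,d,P=look("wrist","w5"); np.savez("w5.npz",im=im,d=d,P=P)
E
```

```text
t 11.43 tcp [ 0.5528 -0.0633  0.2966] yAng 86.32 tilt 0.11 F [-0.3  1.  -0.6] w 0.0372 gf 61.5 q6 -1.83
```

View pics/w5.png

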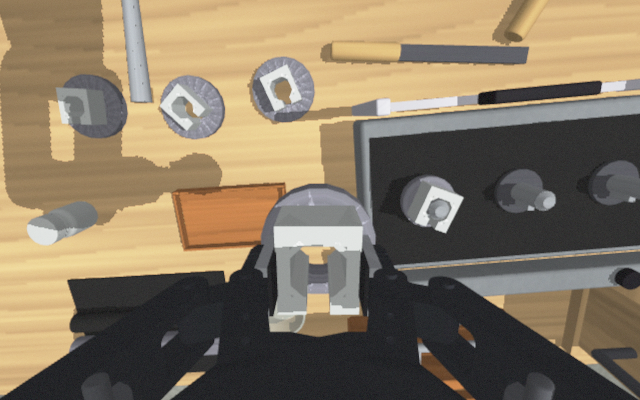

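The wrist picture w5 shows the tray at (175-290, 185-250), partly behind the held wheel. The fresh wheels are at (92,105), (190,107) and (282,90).

```bash
python3 - <<'E'
from hub import *
z=np.load("w5.npz",allow_pickle=True); im,d,P=z["im"],z["d"],z["P"].item(); W=cloud(d,P)
print(ray(P,[(174,193),(183,250),(285,184)],.02).round(4))
print("z",W[220,230],W[196,230],W[215,205])
for n,l in dict(A=(.44,-.11),B=(.455,-.24),C=(.45,-.375)).items():
    q=W[20:160,40:330].reshape(-1,3); q=q[(q[:,2]>.035)&(q[:,2]<.05)&(np.hypot(q[:,0]-l[0],q[:,1]-l[1])<.07)]; c=np.nanmedian(q,0); print(c)
    hubs(im,W,P,.042,c[:2],n,vmin=60)
hubs(im,W,P,.130,(.591,.068),"right")
E
```

```text
[[ 0.58   -0.2767  0.02  ]
 [ 0.6711 -0.2805  0.02  ]
 [ 0.5771 -0.1132  0.02  ]]
z [ 0.6324405  -0.20636947  0.00371716] [ 0.59367425 -0.2004956   0.0046155 ] [ 0.62120043 -0.24321199  0.00546134]
[ 0.44317728 -0.10753977  0.04281344]
A centre 0.4475 -0.1046 size 0.0445 0.0383 xang 20.22 z 0.0428
[ 0.46007229 -0.23372998  0.04271153]
B centre 0.4624 -0.2316 size 0.0469 0.0406 xang 41.83 z 0.0427
[ 0.45023276 -0.36806537  0.04257777]
C centre 0.452 -0.3678 size 0.046 0.0435 xang 83.43 z 0.0424
right centre 0.5916 0.0663 size 0.0379 0.0448 xang -23.14 z 0.1308
```

Call:
drive_tool --plan '[[[0, 0, 9.6, 0, 0, 0, 1], [0, 0, 9.6, 0, 0, 0, 1], [0, 0, 9.6, 0, 0, 0, 1], [0, 0, 9.6, 0, 0, 0, 1], [0, 0, 9.6, 0, 0, 0, 1], [0, 0, 9.6, 0, 0, 0, 1], [0, 0, 9.6, 0, 0, 0, 1], [0, 0, 9.6, 0, 0, 0, 1], [0, 0, 8.6, 0, 0, 0, 1], [0, 0, 0, -4.3, 1.8, 2.4, 1], [0, 0, 0, -4.3, 1.8, 2.4, 1], [0, 0, 0, -4.3, 1.8, 2.4, 1], [0, 0, 0, -4.2, 1.8, 2.4, 1], [0, 0, 0, 0, 0, 0, 1], [0, 0, 0, 0, 0, 0, 1]]]'

```text
clock: 13.35
ee_pos: [0.6281, -0.2323, 0.2009]
orientation: [-2.201, -2.24, -0.0]
force: [0.8, 0.1, -0.4]
gripper_width: 0.037
gripper_force: 61.5
```

```bash
python3 - <<'E'
from h import *
st(); go([.625,-.234,.0215],1)
E
```

```text
t 13.35 tcp [ 0.6281 -0.2323  0.2009] yAng 1.0 tilt 0.1 F [ 0.8  0.1 -0.4] w 0.037 gf 61.5 q6 -0.55
go [ 0.625  -0.234   0.0215] shift now-axes cm [-0.19 -0.3  17.94] turn z 0.0 shift post-turn axes [-0.19 -0.3  17.94]
```

Call:
drive_tool --plan '[[[0, 0, 0, -0.2, -0.3, 5, 1], [0, 0, 0, 0, 0, 5, 1], [0, 0, 0, 0, 0, 4, 1], [0, 0, 0, 0, 0, 2.5, 1], [0, 0, 0, 0, 0, 1.2, 1], [0, 0, 0, 0, 0, 0.25, 1], [0, 0, 0, 0, 0, 0, 1]]]'

```text
clock: 14.22
ee_pos: [0.626, -0.2359, 0.0238]
orientation: [2.201, 2.238, 0.001]
force: [-0.4, 0.3, -0.6]
gripper_width: 0.0367
gripper_force: 61.6
```

Call:
drive_tool --plan '[[[0, 0, 0, 0, 0, 0, -0.1], [0, 0, 0, 0, 0, 0, -0.1], [0, 0, 0, 0, 0, 0, -0.1], [0, 0, 0, 0, 0, -4, -0.1], [0, 0, 0, 0, 0, -6, -0.1], [0, 0, 0, 0, 0, -6, -1], [0, 0, 0, 5, -0.6, -4, -1], [0, 0, 0, 5, -0.6, 0, -1], [0, 0, 0, 5, -0.6, 0, -1], [0, 0, 0, 5, -0.6, 0, -1], [0, 0, 0, 5, -0.6, 0, -1], [0, 0, 0, 5, -0.4, 0, -1], [0, 0, -10, 0, 0, 0, -1], [0, 0, -10, 0, 0, 0, -1], [0, 0, -10, 0, 0, 0, -1], [0, 0, -10, 0, 0, 0, -1], [0, 0, -10, 0, 0, 0, -1], [0, 0, -10, 0, 0, 0, -1], [0, 0, -5.8, 0, 0, 0, -1], [0, 0, 0, 0, 0, 0, -1]]]'

```text
clock: 16.73
ee_pos: [0.5862, 0.0622, 0.2211]
orientation: [0.635, 3.077, 0.0]
force: [-0.2, 0.4, -0.4]
gripper_width: 0.0855
gripper_force: 0.0
```

```bash
python3 - <<'E'
from hub import *
st(); im,d,P=look("wrist","w6"); W=cloud(d,P)
hubs(im,W,P,.130,(.591,.068),"right")
q=W[(abs(W[...,0]-.625)<.06)&(abs(W[...,1]+.234)<.05)]; print(len(q), np.nanpercentile(q[:,2],[5,50,95]) if len(q) else 0)
go([0.5913,0.067,0.104],66.8)
E
```

```text
t 16.73 tcp [0.5862 0.0622 0.2211] yAng 66.67 tilt 0.0 F [-0.2  0.4 -0.4] w 0.0855 gf 0.0 q6 -1.26
right centre 0.5911 0.0665 size 0.0381 0.0458 xang -23.35 z 0.1309
4224 [0.00062427 0.01045416 0.04663686]
go [0.5913 0.067  0.104 ] shift now-axes cm [-0.27  0.64 11.71] turn z -0.2 shift post-turn axes [-0.27  0.64 11.71]
```

View pics/w6.png

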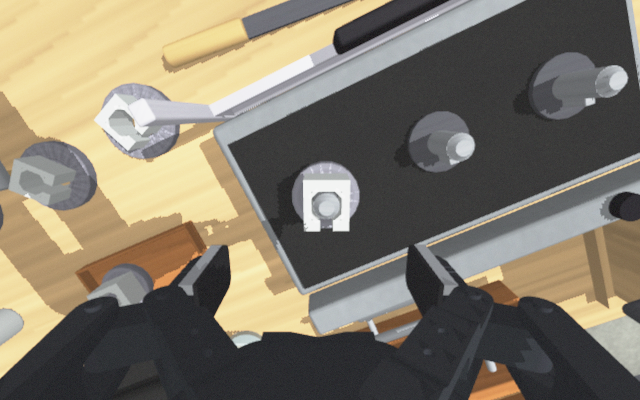

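The wrist picture w6 shows the first worn wheel in the tray, with its hub top at 0.0466 m, which means it lies flat. The second worn wheel is centred at (326,205), its keyway pointing toward the bottom of the image.

Call:
drive_tool --plan '[[[0, 0, 0, -0.25, 0.6, 5, -1], [0, 0, 0, 0, 0, 4.5, -1], [0, 0, 0, 0, 0, 2.2, -1], [0, 0, 0, 0, 0, 0, 0.2], [0, 0, 0, 0, 0, 0, 1], [0, 0, 0, 0, 0, 0, 1], [0, 0, 0, 0, 0, 0, 1], [0, 0, 0, 0, 0, 0, 1], [0, 0, 0, 0, 0, -0.5, 1], [0, 0, 0, 0, 0, -1.5, 1], [0, 0, 0, 0, 0, -2, 1], [0, 0, 0, 0, 0, -2.5, 1], [0, 0, 0, 0, 0, -3, 1], [0, 0, 0, 0, 0, 0, 1]]]'

```text
clock: 18.52
ee_pos: [0.5931, 0.0667, 0.2033]
orientation: [0.632, 3.07, 0.001]
force: [1.0, -0.6, -0.9]
gripper_width: 0.0367
gripper_force: 61.7
```

```bash
python3 - <<'E'
from hub import *
st(); 
go([.625,-.160,.2],1)
E
```

```text
t 18.52 tcp [0.5931 0.0667 0.2033] yAng 66.74 tilt 0.41 F [ 1.  -0.6 -0.9] w 0.0367 gf 61.7 q6 -1.25
go [ 0.625 -0.16   0.2  ] shift now-axes cm [-11.88 -19.57   0.37] turn z 65.74 shift post-turn axes [-22.72   2.79   0.37]
```

Call:
drive_tool --plan '[[[0, 0, 10, 0, 0, -0.5, 1], [0, 0, 10, 0, 0, -0.5, 1], [0, 0, 10, 0, 0, 0, 1], [0, 0, 10, 0, 0, 0, 1], [0, 0, 10, 0, 0, 0, 1], [0, 0, 10, 0, 0, 0, 1], [0, 0, 5.7, 0, 0, 0, 1], [0, 0, 0, -5.7, 0.7, 0.3, 1], [0, 0, 0, -5.7, 0.7, 0.3, 1], [0, 0, 0, -5.7, 0.7, 0.3, 1], [0, 0, 0, -5.6, 0.6, 0.3, 1], [0, 0, 0, 0, 0, 0, 1], [0, 0, 0, 0, 0, 0, 1]]]'

```text
clock: 20.15
ee_pos: [0.6214, -0.1594, 0.1961]
orientation: [-2.201, -2.239, 0.0]
force: [-0.5, 0.6, -1.3]
gripper_width: 0.0367
gripper_force: 61.5
```

```bash
python3 - <<'E'
from hub import *
st(); 
go([.625,-.160,.022],1)
im,d,P=look("wrist","w7"); W=cloud(d,P)
q=W[(abs(W[...,0]-.625)<.06)&(abs(W[...,1]+.234)<.04)&(W[...,2]>.036)&(W[...,2]<.06)]; print(len(q), np.median(q,0) if len(q) else 0)
E
```

```text
t 20.15 tcp [ 0.6214 -0.1594  0.1961] yAng 0.98 tilt 0.11 F [-0.5  0.6 -1.3] w 0.0367 gf 61.5 q6 -0.45
go [ 0.625 -0.16   0.022] shift now-axes cm [-0.09  0.39 17.41] turn z -0.02 shift post-turn axes [-0.09  0.39 17.41]
115 [ 0.61373589 -0.2403135   0.04642113]
```

Call:
drive_tool --plan '[[[0, 0, 0, -0.1, 0.4, 5, 1], [0, 0, 0, 0, 0, 5, 1], [0, 0, 0, 0, 0, 4, 1], [0, 0, 0, 0, 0, 2.2, 1], [0, 0, 0, 0, 0, 1, 1], [0, 0, 0, 0, 0, 0.2, 1], [0, 0, 0, 0, 0, 0, 1], [0, 0, 0, 0, 0, 0, 1]]]'

```text
clock: 21.2
ee_pos: [0.627, -0.1611, 0.0245]
orientation: [2.2, 2.24, 0.001]
force: [0.8, 1.1, -1.4]
gripper_width: 0.0367
gripper_force: 61.6
```

Call:
drive_tool --plan '[[[0, 0, 0, 0, 0, 0, -0.1], [0, 0, 0, 0, 0, 0, -0.1], [0, 0, 0, 0, 0, 0, -0.1], [0, 0, 0, 0, 0, -4, -0.1], [0, 0, 0, 0, 0, -6, -0.1], [0, 0, 0, 0, 0, -6, -1], [0, 0, 0, 1.4, -4.4, -5, -1], [0, 0, 0, 1.4, -4.4, 0, -1], [0, 0, 0, 1.4, -4.4, 0, -1], [0, 0, 0, 1.3, -4.5, 0, -1], [0, 0, 10.1, 0, 0, 0, -1], [0, 0, 10.1, 0, 0, 0, -1], [0, 0, 10.1, 0, 0, 0, -1], [0, 0, 10.1, 0, 0, 0, -1], [0, 0, 10.1, 0, 0, 0, -1], [0, 0, 10.1, 0, 0, 0, -1], [0, 0, 10.4, 0, 0, 0, -1], [0, 0, 0, 0, 0, 0, -1], [0, 0, 0, 0, 0, 0, -1]]]'

```text
clock: 23.58
ee_pos: [0.4516, -0.1099, 0.229]
orientation: [3.093, 0.552, 0.0]
force: [-0.2, -0.8, 0.3]
gripper_width: 0.0851
gripper_force: 0.0
```

```bash
python3 - <<'E'
from hub import *
st(); im,d,P=look("wrist","w8"); np.savez("w8.npz",im=im,d=d,P=P); W=cloud(d,P)
hubs(im,W,P,.042,(.4475,-.1046),"A",vmin=60); hubs(im,W,P,.042,(.4475,-.1046),"A",vmin=120)
go([.4475,-.1046,.016],110)
E
```

```text
t 23.57 tcp [ 0.4516 -0.1099  0.229 ] yAng -69.77 tilt 0.01 F [-0.2 -0.8  0.3] w 0.0851 gf 0.0 q6 0.72
A centre 0.4493 -0.1035 size 0.0451 0.0381 xang 20.2 z 0.0429
A centre 0.4483 -0.1039 size 0.0429 0.0381 xang 20.2 z 0.0429
go [ 0.4475 -0.1046  0.016 ] shift now-axes cm [-0.21 -0.64 21.3 ] turn z 0.19 shift post-turn axes [-0.21 -0.64 21.3 ]
```

View pics/w8.png

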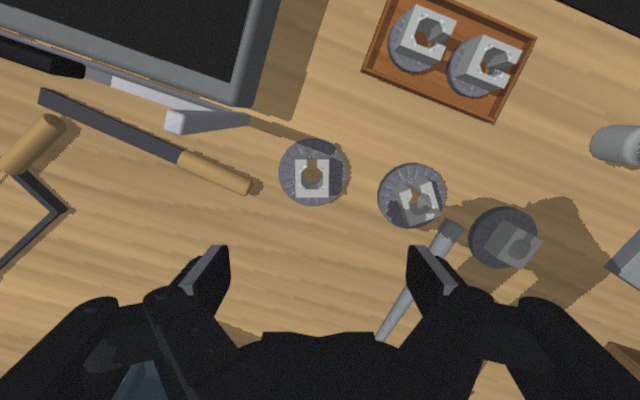

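The wrist picture w8 shows both worn wheels in the tray at (422,40) and (485,65). Fresh wheel A is at (312,172) with its keyway toward image-up, B is at (412,197) and C is at (503,238).

Call:
drive_tool --plan '[[[0, 0, 0, -0.05, -0.67, 5, -1], [0, 0, 0, 0, 0, 6, -1], [0, 0, 0, 0, 0, 5, -1], [0, 0, 0, 0, 0, 4, -1], [0, 0, 0, 0, 0, 1.35, -1], [0, 0, 0, 0, 0, 0, -1], [0, 0, 0, 0, 0, 0, 0.2], [0, 0, 0, 0, 0, 0, 1], [0, 0, 0, 0, 0, 0, 1], [0, 0, 0, 0, 0, 0, 1], [0, 0, 0, 0, 0, 0, 1]]]'

```text
clock: 25.0
ee_pos: [0.45, -0.1043, 0.0168]
orientation: [3.092, 0.546, 0.003]
force: [0.0, 0.6, 7.2]
gripper_width: 0.0369
gripper_force: 61.4
```

```bash
python3 - <<'E'
from hub import *
st(); im,d,P=look("wrist","w9"); W=cloud(d,P); np.savez("w9.npz",im=im,d=d,P=P)
E
```

```text
t 25.0 tcp [ 0.45   -0.1043  0.0168] yAng -69.96 tilt 0.15 F [0.  0.6 7.2] w 0.0369 gf 61.4 q6 0.74
```

View pics/w9.png

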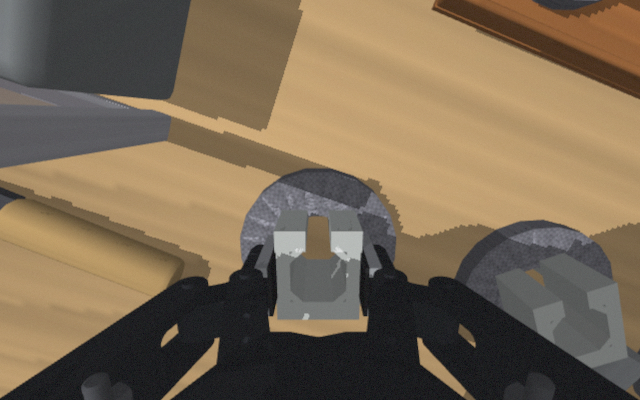

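The wrist picture w9 shows wheel A gripped, with its hub at (275-360, 212-320) and the keyway toward the camera.

```bash
python3 - <<'E'
from hub import *
z=np.load("w9.npz",allow_pickle=True); im,d,P=z["im"],z["d"],z["P"].item(); W=cloud(d,P)
s=bot.get_state(); m=R.from_rotvec(s["orientation"]).as_matrix()
hubs(im,W,P,.042,(.449,-.104),"A",vmin=60)
X=ray(P,[(275,232),(360,232),(278,320),(358,320)],.042); print(((X-s["ee_pos"])@m*1000).round(1))
c=W[215:325,270:365].reshape(-1,3); c=c[(abs(c[:,2]-.0428)<.003)]; t=(c-s["ee_pos"])@m*1000; print(np.percentile(t,[1,50,99],axis=0).round(1))
print(((P["pose"][:3,3]-s["ee_pos"])@m).round(4))
E
```

```text
A centre 0.4505 -0.1045 size 0.0478 0.0534 xang 109.93 z 0.0428
[[ 19.8 -17.8 -25.2]
 [ 19.8  18.7 -25.1]
 [-24.5 -18.2 -25.3]
 [-24.6  19.4 -25.2]]
[[-22.6 -18.3 -27.9]
 [ -2.    0.2 -26.2]
 [ 21.   19.1 -23.3]]
[ 0.0684  0.0006 -0.1436]
```

Call:
drive_tool --plan '[[[0, 0, 0, 0, 0, -1, 1], [0, 0, 0, 0, 0, -4, 1], [0, 0, 0, 0, 0, -6, 1], [0, 0, 0, 0, 0, -6, 1], [0, 0, 0, 0, 0, -6, 1], [0, 0, 0, 0, 0, -2, 1], [0, 0, 0, 0, 0, 0, 1], [0, 0, 0, 0, 0, 0, 1]]]'

```text
clock: 26.05
ee_pos: [0.4479, -0.1033, 0.264]
orientation: [-3.092, -0.546, 0.003]
force: [-0.4, 0.1, -2.1]
gripper_width: 0.0369
gripper_force: 60.9
```

```bash
python3 - <<'E'
from hub import *
s=st(); im,d,P=look("wrist","w10"); W=cloud(d,P); np.savez("w10.npz",im=im,d=d,P=P)
m=R.from_rotvec(s["orientation"]).as_matrix(); c=W[205:330,265:370].reshape(-1,3); t=(c-s["ee_pos"])@m*1000
t=t[abs(t[:,2]+25.2)<3]; print(np.percentile(t,[1,50,99],axis=0).round(1))
go([.4475,-.1046,.25]); go([.5859,.2966,.25],-97.5)
E
```

```text
t 26.05 tcp [ 0.4479 -0.1033  0.264 ] yAng -69.97 tilt 0.15 F [-0.4  0.1 -2.1] w 0.0369 gf 60.9 q6 0.74
[[-22.6 -19.2 -27.7]
 [ -1.5   0.2 -26.1]
 [ 21.   19.5 -22.5]]
go [ 0.4475 -0.1046  0.25  ] shift now-axes cm [-0.08  0.12  1.36] turn z 0 shift post-turn axes [-0.08  0.12  1.36]
go [0.5859 0.2966 0.25  ] shift now-axes cm [ 26.67 -32.83   1.38] turn z 27.53 shift post-turn axes [  8.47 -41.44   1.38]
```

Call:
drive_tool --plan '[[[0, 0, 9.2, 0, 0, 0, 1], [0, 0, 9.2, 0, 0, 0, 1], [0, 0, 9.1, 0, 0, 0, 1], [0, 0, 0, 0.1, -6, 0, 1], [0, 0, 0, 0.1, -6, 0, 1], [0, 0, 0, 0.1, -6, 0, 1], [0, 0, 0, 0.1, -6, 0, 1], [0, 0, 0, 0.1, -6, 0, 1], [0, 0, 0, 0, -6, 0, 1], [0, 0, 0, 0, -5.4, 0, 1], [0, 0, 0, 0, 0, 3, 1], [0, 0, 0, 0, 0, 0, 1], [0, 0, 0, 0, 0, 0, 1]]]'

```text
clock: 27.72
ee_pos: [0.5075, 0.3054, 0.235]
orientation: [3.134, -0.206, -0.002]
force: [-0.0, -0.1, -1.1]
gripper_width: 0.0369
gripper_force: 61.2
```

```bash
python3 - <<'E'
from hub import *
s=st(); im,d,P=look("wrist"); W=cloud(d,P); np.savez("w11.npz",im=im,d=d,P=P)
uv=proj(P,[.5859,.2968,.136])[0].astype(int); print(uv)
u,v=np.clip(uv,[90,75],[550,325]); cv2.imwrite("pics/c11.png",cv2.resize(im[v-75:v+75,u-90:u+90],None,fx=4,fy=4,interpolation=cv2.INTER_CUBIC)[:,:,::-1]); print("crop origin",u-90,v-75)
E
```

```text
t 27.73 tcp [0.5075 0.3054 0.235 ] yAng -97.51 tilt 0.1 F [-0.  -0.1 -1.1] w 0.0369 gf 61.2 q6 2.04
[314 100]
crop origin 224 25
```

View pics/c11.png

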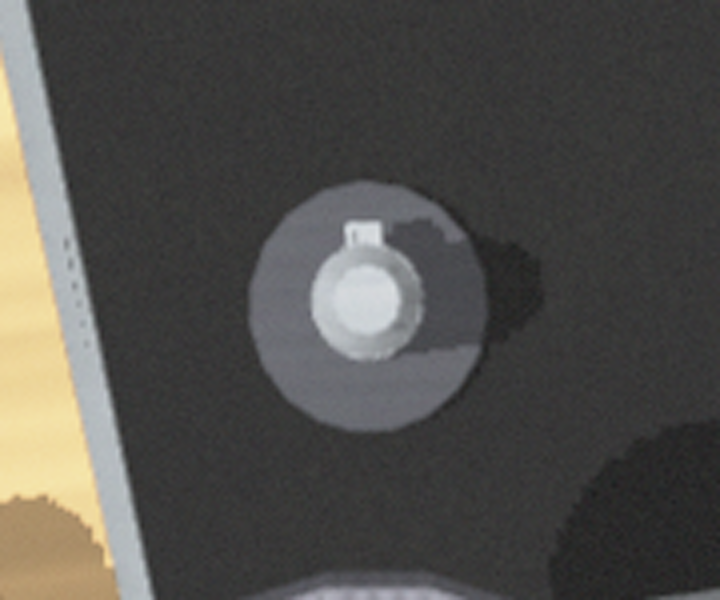

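The crop c11 shows the empty spindle: tip at (367,299), key at (364,232) toward image-up, and collar centre at (368,307).

```bash
python3 - <<'E'
from hub import *
z=np.load("w11.npz",allow_pickle=True); P=z["P"].item(); s=bot.get_state(); m=R.from_rotvec(s["orientation"]).as_matrix()
f=lambda c:np.array([224+(c[0]-1.5)/4,25+(c[1]-1.5)/4])
T=ray(P,f((367,299)),.136)[0];K=ray(P,f((364,232)),.112)[0];C=ray(P,f((368,307)),.088)[0]
k2=ray(P,[f((346,222)),f((381,222))],.112)
hsv=None
print(T.round(4),C.round(4),K.round(4),np.degrees(np.arctan2(*(K-C)[1::-1])), np.hypot(*(K-C)[:2]))
e=k2[1]-k2[0]; print("key width",np.linalg.norm(e),"angle from end edge",np.degrees(np.arctan2(e[1],e[0]))+90)
print("axis in tool mm",((T-s["ee_pos"])@m*1000).round(1),((C-s["ee_pos"])@m*1000).round(1))
E
```

```text
[0.5867 0.2961 0.136 ] [0.5871 0.2961 0.088 ] [0.6012 0.295  0.112 ] -4.779072358946389 0.014103778748567324
key width 0.007351763785483666 angle from end edge -7.5311343792032375
axis in tool mm [79.2 -1.  99.9] [ 79.6  -1.1 147.9]
```

Call:
drive_tool --plan '[[[0, 0, -1.5, 4, -0.1, 0, 1], [0, 0, 0, 4.1, 0, 0, 1], [0, 0, 0, 0, 0, 4, 1], [0, 0, 0, 0, 0, 2.3, 1], [0, 0, 0, 0, 0, 0, 1], [0, 0, 0, 0, 0, 0, 1]]]'

```text
clock: 28.52
ee_pos: [0.5894, 0.2975, 0.1746]
orientation: [-3.136, 0.165, -0.004]
force: [-0.0, 0.1, -0.7]
gripper_width: 0.0367
gripper_force: 61.3
```

```bash
cat > al.py <<'E'
from hub import *
import sys
ax=np.array([float(sys.argv[1]),float(sys.argv[2])]); ka=float(sys.argv[3]); off=np.array([float(sys.argv[4]),float(sys.argv[5]),0])/1000
s=st(); m=R.from_rotvec(s["orientation"]).as_matrix(); h=s["ee_pos"]+m@off
print("err world mm",((ax-h[:2])*1000).round(2),"shift tool cm",(m.T@np.r_[ax-h[:2],0]*100).round(3),"turn",round(-((ka+90-np.degrees(np.arctan2(m[1,1],m[0,1]))+90)%180-90),2))
E
python3 al.py .5868 .2961 -6 -1.5 0.2
```

```text
t 28.52 tcp [0.5894 0.2975 0.1746] yAng -96.0 tilt 0.17 F [-0.   0.1 -0.7] w 0.0367 gf 61.3 q6 1.96
err world mm [-1.12 -1.39] shift tool cm [-0.097  0.15  -0.   ] turn -0.0
```

Call:
drive_tool --plan '[[[0, 0, 0, -0.1, 0.15, 0, 1], [0, 0, 0, 0, 0, 1.5, 1], [0, 0, 0, 0, 0, 1, 1], [0, 0, 0, 0, 0, 0.8, 1], [0, 0, 0, 0, 0, 0.6, 1], [0, 0, 0, 0, 0, 0.3, 1], [0, 0, 0, 0, 0, 0, 1]]]'

```text
clock: 29.4
ee_pos: [0.587, 0.2962, 0.1303]
orientation: [3.137, -0.164, -0.0]
force: [-1.1, 0.0, -1.2]
gripper_width: 0.0371
gripper_force: 61.3
```

```bash
python3 al.py .5868 .2961 -6 -1.5 0.2
```

```text
t 29.4 tcp [0.587  0.2962 0.1303] yAng -95.97 tilt 0.02 F [-1.1  0.  -1.2] w 0.0371 gf 61.3 q6 1.96
err world mm [ 1.27 -0.06] shift tool cm [ 0.127 -0.008 -0.   ] turn 0.03
```

Call:
drive_tool --plan '[[[0, 0, 0, 0, 0, 0.3, 1], [0, 0, 0, 0, 0, 0.3, 1], [0, 0, 0, 0, 0, 0.3, 1], [0, 0, 0, 0, 0, 0, 1]]]'

```text
clock: 29.9
ee_pos: [0.5868, 0.2961, 0.121]
orientation: [3.137, -0.164, -0.001]
force: [0.0, 0.4, -1.7]
gripper_width: 0.0373
gripper_force: 61.3
```

Past the key height with no force, so I'll keep lowering.

Call:
drive_tool --plan '[[[0, 0, 0, 0, 0, 0.6, 1], [0, 0, 0, 0, 0, 0.5, 1], [0, 0, 0, 0, 0, 0.4, 1], [0, 0, 0, 0, 0, 0, 1]]]'

```text
clock: 30.4
ee_pos: [0.5867, 0.2961, 0.1058]
orientation: [3.137, -0.164, -0.002]
force: [0.7, 0.5, -2.7]
gripper_width: 0.0371
gripper_force: 61.3
```

Call:
drive_tool --plan '[[[0, 0, 0, 0, 0, 0.15, 1], [0, 0, 0, 0, 0, 0, -0.2], [0, 0, 0, 0, 0, 0, -0.2], [0, 0, 0, 0, 0, 0, -0.2], [0, 0, 0, 0, 0, -4, -0.2], [0, 0, 0, 0, 0, -6, -0.5], [0, 0, 0, 0, 0, -6, -1], [0, 0, 0, 0, 0, 0, -1], [0, 0, 0, 0, 0, 0, -1]]]'

```text
clock: 31.52
ee_pos: [0.587, 0.2962, 0.265]
orientation: [-3.137, 0.163, -0.001]
force: [0.6, 0.0, -0.1]
gripper_width: 0.0853
gripper_force: 0.0
```

```bash
python3 - <<'E'
from hub import *
s=st(); im,d,P=look("wrist"); W=cloud(d,P); hubs(im,W,P,.130,(.5868,.2961),"left",tol=.03)
E
```

```text
t 31.52 tcp [0.587  0.2962 0.265 ] yAng -95.97 tilt 0.03 F [ 0.6  0.  -0.1] w 0.0853 gf 0.0 q6 1.96
left centre 0.5935 0.2996 size 0.0522 0.0611 xang -4.83 z 0.1305
```

Call:
drive_tool --plan '[[[0, 0, 0, -0.7, 6, 0, -1], [0, 0, 0, -0.7, 6, 0, -1], [0, 0, 0, -0.7, 6, 0, -1], [0, 0, 0, -0.8, 6, 0, -1], [0, 0, 0, -0.8, 6, 0, -1], [0, 0, 0, -0.8, 6, 0, -1], [0, 0, 0, -0.8, 6, 0, -1], [0, 0, 0, -0.8, 6, 0, -1], [0, 0, 0, -0.8, 5.8, 0, -1], [0, 0, -10, 0, 0, 0, -1], [0, 0, -10, 0, 0, 0, -1], [0, 0, -10, 0, 0, 0, -1], [0, 0, -10, 0, 0, 0, -1], [0, 0, -8, 0, 0, 0, -1], [0, 0, 0, 0, 0, 0, -1], [0, 0, 0, 0, 0, 0, -1]]]'

```text
clock: 33.58
ee_pos: [0.4621, -0.2314, 0.2639]
orientation: [-2.933, -1.122, 0.001]
force: [0.6, 0.1, 0.3]
gripper_width: 0.0858
gripper_force: 0.0
```

```bash
cat > fr.py <<'E'
from hub import *
import sys
s=st(); im,d,P=look("wrist",sys.argv[1]); W=cloud(d,P)
m=((W[...,2]>.036)&(W[...,2]<.048)&(W[...,0]<.56)).astype(np.uint8)
n,l,t,c=cv2.connectedComponentsWithStats(m)
for k in range(1,n):
    if t[k,4]>150: 
        w=np.nanmedian(W[l==k],0); print(t[k,4],w.round(3),c[k].round())
        try: hubs(im,W,P,.042,w[:2],"  hub",vmin=60)
        except ValueError: pass
E
python3 fr.py w12
```

```text
t 33.58 tcp [ 0.4621 -0.2314  0.2639] yAng -48.13 tilt 0.11 F [0.6 0.1 0.3] w 0.0858 gf 0.0 q6 0.15
695 [ 0.461 -0.234  0.043] [319. 172.]
  hub centre 0.4632 -0.2321 size 0.0443 0.0378 xang 41.86 z 0.0428
663 [ 0.451 -0.366  0.043] [389. 244.]
  hub centre 0.4532 -0.3681 size 0.0427 0.0444 xang -6.67 z 0.0427
252 [ 0.075 -0.01   0.042] [ 12. 271.]
457 [ 0.047 -0.06   0.042] [ 36. 305.]
```

Call:
drive_tool --plan '[[[0, 0, 0, 0, 0.1, 6, -1], [0, 0, 0, 0, 0, 6, -1], [0, 0, 0, 0, 0, 6, -1], [0, 0, 0, 0, 0, 5, -1], [0, 0, 0, 0, 0, 1.7, -1], [0, 0, 0, 0, 0, 0, -1], [0, 0, 0, 0, 0, 0, 0.2], [0, 0, 0, 0, 0, 0, 1], [0, 0, 0, 0, 0, 0, 1], [0, 0, 0, 0, 0, 0, 1], [0, 0, 0, 0, 0, -1, 1], [0, 0, 0, 0, 0, -4, 1], [0, 0, 0, 0, 0, -6, 1], [0, 0, 0, 0, 0, -6, 1], [0, 0, 0, 0, 0, -6, 1], [0, 0, 0, 0, 0, -2, 1], [0, 0, 0, 0, 0, 0, 1], [0, 0, 0, 0, 0, 0, 1]]]'

```text
clock: 35.88
ee_pos: [0.4624, -0.2318, 0.2664]
orientation: [-2.931, -1.126, 0.002]
force: [-0.2, -0.3, -1.7]
gripper_width: 0.0367
gripper_force: 61.0
```

```bash
cat > held.py <<'E'
from hub import *
s=st(); im,d,P=look("wrist"); W=cloud(d,P)
m=R.from_rotvec(s["orientation"]).as_matrix(); c=W[195:335,262:375].reshape(-1,3); t=(c-s["ee_pos"])@m*1000
t=t[(abs(t[:,2]+25.2)<3.5)&(abs(t[:,1])<23)]; print(len(t),np.percentile(t,[1,50,99],axis=0).round(1))
E
python3 held.py; python3 -c "
from h import *
go([.5886,.1818,.26],-3.9+90)"
```

```text
t 35.88 tcp [ 0.4624 -0.2318  0.2664] yAng -47.97 tilt 0.15 F [-0.2 -0.3 -1.7] w 0.0367 gf 61.0 q6 0.14
4773 [[-21.7 -20.1 -27.9]
 [  0.1   0.  -23.3]
 [ 22.1  20.1 -21.9]]
go [0.5886 0.1818 0.26  ] shift now-axes cm [ 37.07 -22.26   0.66] turn z 45.93 shift post-turn axes [  9.79 -42.11   0.66]
```

Call:
drive_tool --plan '[[[0, 0, 9.2, 0, 0, 0, 1], [0, 0, 9.2, 0, 0, 0, 1], [0, 0, 9.2, 0, 0, 0, 1], [0, 0, 9.2, 0, 0, 0, 1], [0, 0, 9.2, 0, 0, 0, 1], [0, 0, 0, 0.2, -6, 0, 1], [0, 0, 0, 0.2, -6, 0, 1], [0, 0, 0, 0.3, -6, 0, 1], [0, 0, 0, 0.3, -6, 0, 1], [0, 0, 0, 0.3, -6, 0, 1], [0, 0, 0, 0.3, -6, 0, 1], [0, 0, 0, 0.2, -6, 0, 1], [0, 0, 0, 0, 0, 3, 1], [0, 0, 0, 0, 0, 0, 1], [0, 0, 0, 0, 0, 0, 1]]]'

```text
clock: 37.8
ee_pos: [0.5101, 0.1847, 0.2376]
orientation: [3.139, -0.11, -0.002]
force: [0.3, 0.3, -1.5]
gripper_width: 0.0372
gripper_force: 61.2
```

```bash
cat > spn.py <<'E'
from hub import *
import sys
x,y=map(float,sys.argv[1:3]); n=sys.argv[3]
s=st(); im,d,P=look("wrist"); W=cloud(d,P)
uv=proj(P,[x,y,.112])[0].astype(int); u,v=np.clip(uv,[60,55],[580,345])
cr=cv2.resize(im[v-55:v+55,u-60:u+60],None,fx=6,fy=6,interpolation=cv2.INTER_CUBIC); cv2.imwrite(f"pics/{n}.png",cr[:,:,::-1]); np.savez(n+".npz",im=im,d=d,P=P,o=[u-60,v-55])
g=cv2.cvtColor(im,cv2.COLOR_RGB2GRAY)
near=(np.hypot(W[...,0]-x,W[...,1]-y)<.035)
for nm,m,z in (("collar",near&(abs(W[...,2]-.088)<.012)&(g>75)|near&(W[...,2]>.1),.088),("tip",near&(W[...,2]>.1325)&(g>195),.136)):
    c=max(cv2.findContours(m.astype(np.uint8),0,2)[0],key=cv2.contourArea)[:,0]; (a,b),r=cv2.minEnclosingCircle(ray(P,c,z)[:,:2].astype(np.float32)); print(nm,round(a,4),round(b,4),round(r,4))
E
python3 spn.py .5886 .1818 c13
```

```text
t 37.8 tcp [0.5101 0.1847 0.2376] yAng -94.02 tilt 0.08 F [ 0.3  0.3 -1.5] w 0.0372 gf 61.2 q6 1.77
collar 0.5894 0.1815 0.0281
tip 0.5903 0.1832 0.0081
```

View pics/c13.png

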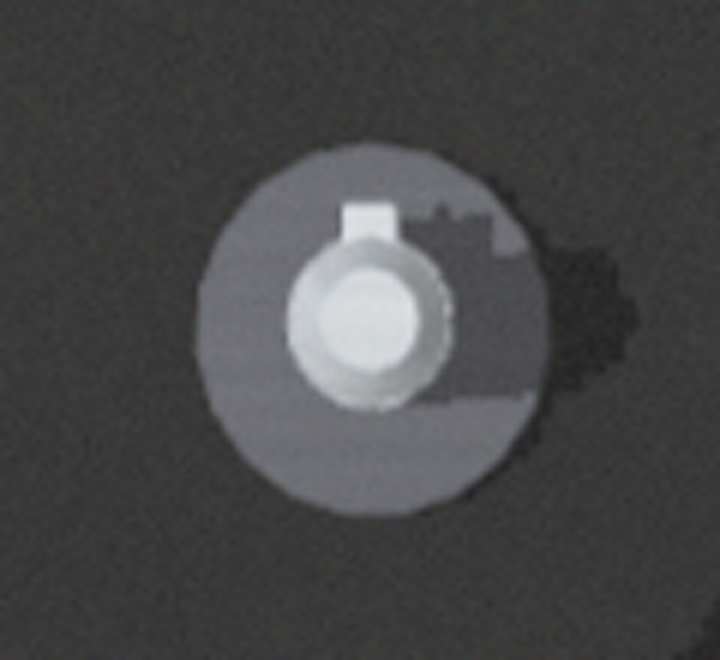

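The crop c13 shows the middle spindle's collar centred at (372,330) and its key at (370,220), straight up along the tool axis.

```bash
python3 al.py .5895 .1815 -4 0 0
```

```text
t 37.85 tcp [0.5106 0.1846 0.2384] yAng -94.04 tilt 0.01 F [ 0.3 -0.1 -1.3] w 0.0367 gf 61.2 q6 1.77
err world mm [78.91 -3.07] shift tool cm [ 7.893e+00 -2.500e-01  2.000e-03] turn -0.04
```

Call:
drive_tool --plan '[[[0, 0, 0, 4, -0.25, 0, 1], [0, 0, 0, 3.9, 0, 0, 1], [0, 0, 0, 0, 0, 4, 1], [0, 0, 0, 0, 0, 2.3, 1], [0, 0, 0, 0, 0, 0, 1], [0, 0, 0, 0, 0, 0, 1]]]'

```text
clock: 38.6
ee_pos: [0.5904, 0.1819, 0.1769]
orientation: [-3.139, 0.11, -0.004]
force: [0.2, -0.3, -1.3]
gripper_width: 0.037
gripper_force: 61.2
```

```bash
python3 al.py .5895 .1815 -4 0 0
```

```text
t 38.6 tcp [0.5904 0.1819 0.1769] yAng -94.02 tilt 0.16 F [ 0.2 -0.3 -1.3] w 0.037 gf 61.2 q6 1.75
err world mm [-0.89 -0.39] shift tool cm [-0.086  0.045 -0.   ] turn -0.02
```

Call:
drive_tool --plan '[[[0, 0, 0, 0, 0, 1.5, 1], [0, 0, 0, 0, 0, 1, 1], [0, 0, 0, 0, 0, 0.8, 1], [0, 0, 0, 0, 0, 0.6, 1], [0, 0, 0, 0, 0, 0.6, 1], [0, 0, 0, 0, 0, 0.4, 1], [0, 0, 0, 0, 0, 0.3, 1], [0, 0, 0, 0, 0, 0, 1]]]'

```text
clock: 39.6
ee_pos: [0.5891, 0.1823, 0.1228]
orientation: [3.14, -0.109, -0.0]
force: [-0.4, -0.5, -2.1]
gripper_width: 0.0365
gripper_force: 61.2
```

```bash
python3 al.py .5895 .1815 -4 0 0
```

```text
t 39.6 tcp [0.5891 0.1823 0.1228] yAng -93.97 tilt 0.02 F [-0.4 -0.5 -2.1] w 0.0365 gf 61.2 q6 1.75
err world mm [ 0.38 -0.83] shift tool cm [ 0.044  0.08  -0.   ] turn 0.03
```

Call:
drive_tool --plan '[[[0, 0, 0, 0, 0, 0.6, 1], [0, 0, 0, 0, 0, 0.6, 1], [0, 0, 0, 0, 0, 0.5, 1], [0, 0, 0, 0, 0, 0.15, 1], [0, 0, 0, 0, 0, 0, 1]]]'

```text
clock: 40.22
ee_pos: [0.5892, 0.1824, 0.1077]
orientation: [3.139, -0.108, -0.0]
force: [-12.4, -1.6, 21.8]
gripper_width: 0.0367
gripper_force: 64.1
```

Call:
drive_tool --plan '[[[0, 0, 0, 0, 0, 0, -0.2], [0, 0, 0, 0, 0, 0, -0.2], [0, 0, 0, 0, 0, 0, -0.2], [0, 0, 0, 0, 0, -4, -0.2], [0, 0, 0, 0, 0, -6, -0.5], [0, 0, 0, 0, 0, -6, -1], [0, 0, 0, 0, 0, 0, -1]]]'

```text
clock: 41.1
ee_pos: [0.5925, 0.1827, 0.2711]
orientation: [-3.138, 0.109, -0.018]
force: [-0.2, -0.5, -0.1]
gripper_width: 0.0853
gripper_force: 0.0
```

```bash
python3 - <<'E'
from hub import *
s=st(); im,d,P=look("wrist"); W=cloud(d,P); hubs(im,W,P,.130,(.5893,.1815),"mid",tol=.03)
E
```

```text
t 41.1 tcp [0.5925 0.1827 0.2711] yAng -93.96 tilt 0.66 F [-0.2 -0.5 -0.1] w 0.0853 gf 0.0 q6 1.75
mid centre 0.5954 0.1851 size 0.0618 0.0537 xang 0.02 z 0.1305
```

Call:
drive_tool --plan '[[[0, 0, 0, -1, 5.6, 0, -1], [0, 0, 0, -1, 5.6, 0, -1], [0, 0, 0, -1, 5.6, 0, -1], [0, 0, 0, -1, 5.6, 0, -1], [0, 0, 0, -1, 5.6, 0, -1], [0, 0, 0, -1, 5.6, 0, -1], [0, 0, 0, -1, 5.6, 0, -1], [0, 0, 0, -1, 5.6, 0, -1], [0, 0, 0, -1, 5.5, 0, -1], [0, 0, -9.7, -0.8, 5.5, 0, -1], [0, 0, -9.7, 0, 0, 0, -1], [0, 0, -9.7, 0, 0, 0, -1], [0, 0, -9.7, 0, 0, 0, -1], [0, 0, -9.7, 0, 0, 0, -1], [0, 0, -9.7, 0, 0, 0, -1], [0, 0, -9.7, 0, 0, 0, -1], [0, 0, -9.7, 0, 0, 0, -1], [0, 0, -9.7, 0, 0, 0, -1], [0, 0, 0, 0, 0, 0, -1]]]'

```text
clock: 43.52
ee_pos: [0.4522, -0.3668, 0.2622]
orientation: [-2.346, -2.084, -0.0]
force: [-0.1, -0.5, -0.4]
gripper_width: 0.0855
gripper_force: 0.0
```

```bash
python3 fr.py w14
```

```text
t 43.52 tcp [ 0.4522 -0.3668  0.2622] yAng -6.76 tilt 0.21 F [-0.1 -0.5 -0.4] w 0.0855 gf 0.0 q6 -0.77
699 [ 0.45  -0.368  0.043] [318. 174.]
  hub centre 0.4525 -0.3694 size 0.0392 0.043 xang -6.74 z 0.0427
```

View pics/w14.png

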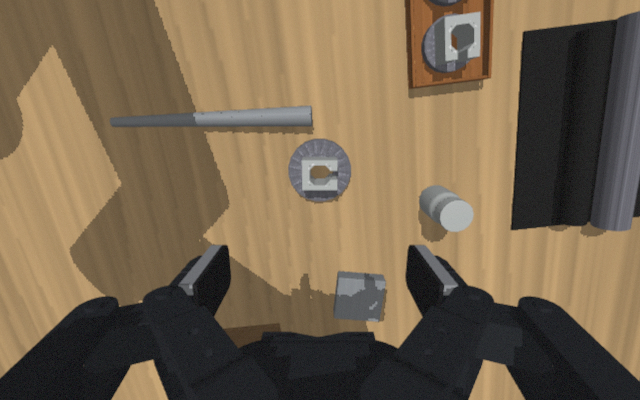

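The wrist picture w14 shows wheel C at (320,172) with its keyway to image-right, so its x angle is -6.7°, not 83°. The mandrel end is at (312,117), near the wheel, so I'll turn the tool 90° and go down with the fingers half open.

Call:
drive_tool --plan '[[[0, 0, 10, -0.2, 0.05, 0, -0.5], [0, 0, 10, 0, 0, 1, -0.5], [0, 0, 10, 0, 0, 1, -0.5], [0, 0, 10, 0, 0, 1, -0.5], [0, 0, 10, 0, 0, 1, -0.5], [0, 0, 10, 0, 0, 0, -0.5], [0, 0, 10, 0, 0, 0, -0.5], [0, 0, 10, 0, 0, 0, -0.5], [0, 0, 10, 0, 0, 0, -0.5], [0, 0, 0, 0, 0, 0, -0.5], [0, 0, 0, 0, 0, 0, -0.5], [0, 0, 0, 0, 0, 0, -0.5]]]'

```text
clock: 45.08
ee_pos: [0.453, -0.3695, 0.2242]
orientation: [-3.136, 0.181, 0.0]
force: [0.5, -0.4, 0.9]
gripper_width: 0.0639
gripper_force: 0.0
```

```bash
python3 fr.py w15; python3 al.py .4525 -.369 -6.7 0 0; python3 - <<'E'
from h import *
go([.4525,-.369,.0165],83.3)
E
```

```text
t 45.08 tcp [ 0.453  -0.3695  0.2242] yAng -96.6 tilt 0.02 F [ 0.5 -0.4  0.9] w 0.0639 gf 0.0 q6 0.8
839 [ 0.451 -0.368  0.043] [318. 178.]
  hub centre 0.4542 -0.3705 size 0.0381 0.0445 xang -6.64 z 0.0428
1011 [ 0.359 -0.612  0.042] [555. 246.]
542 [ 0.205 -0.717  0.042] [602. 332.]
t 45.12 tcp [ 0.453  -0.3696  0.2243] yAng -96.62 tilt 0.01 F [-0.1 -0.2  0.1] w 0.0643 gf 0.0 q6 0.8
err world mm [-0.51  0.58] shift tool cm [-0.057 -0.051  0.   ] turn 0.08
go [ 0.4525 -0.369   0.0165] shift now-axes cm [-0.05 -0.05 20.78] turn z 0.08 shift post-turn axes [-0.05 -0.05 20.78]
```

Call:
drive_tool --plan '[[[0, 0, 0, 0.1, 0.05, 6, -0.5], [0, 0, 0, 0, 0, 6, -0.5], [0, 0, 0, 0, 0, 5, -0.5], [0, 0, 0, 0, 0, 2.8, -0.5], [0, 0, 0, 0, 0, 0.95, -0.5], [0, 0, 0, 0, 0, 0, -0.5], [0, 0, 0, 0, 0, 0, 0.2], [0, 0, 0, 0, 0, 0, 1], [0, 0, 0, 0, 0, 0, 1], [0, 0, 0, 0, 0, 0, 1], [0, 0, 0, 0, 0, -1, 1], [0, 0, 0, 0, 0, -4, 1], [0, 0, 0, 0, 0, -6, 1], [0, 0, 0, 0, 0, -6, 1], [0, 0, 0, 0, 0, -6, 1], [0, 0, 0, 0, 0, -2, 1], [0, 0, 0, 0, 0, 0, 1], [0, 0, 0, 0, 0, 0, 1]]]'

```text
clock: 47.38
ee_pos: [0.4533, -0.3694, 0.2653]
orientation: [-3.134, 0.183, 0.003]
force: [-0.3, -0.7, -1.9]
gripper_width: 0.0367
gripper_force: 61.5
```

```bash
python3 held.py; python3 -c "
from h import *
go([.5915,.0667,.26],-23.3+90)"
```

```text
t 47.38 tcp [ 0.4533 -0.3694  0.2653] yAng -96.67 tilt 0.16 F [-0.3 -0.7 -1.9] w 0.0367 gf 61.5 q6 0.8
4855 [[-23.5 -20.1 -27.9]
 [ -1.6   0.2 -24. ]
 [ 20.4  20.  -22. ]]
go [0.5915 0.0667 0.26  ] shift now-axes cm [  8.67 -44.91   0.57] turn z 16.63 shift post-turn axes [ -4.54 -45.51   0.57]
```

Call:
drive_tool --plan '[[[0, 0, 8.3, 0, 0, 0, 1], [0, 0, 8.3, 0, 0, 0, 1], [0, 0, 0, -1.6, -5.7, 0, 1], [0, 0, 0, -1.6, -5.7, 0, 1], [0, 0, 0, -1.6, -5.7, 0, 1], [0, 0, 0, -1.6, -5.7, 0, 1], [0, 0, 0, -1.6, -5.7, 0, 1], [0, 0, 0, -1.5, -5.7, 0, 1], [0, 0, 0, -1.5, -5.7, 0, 1], [0, 0, 0, -1.5, -5.6, 0, 1], [0, 0, 0, 0, 0, 2.8, 1], [0, 0, 0, 0, 0, 0, 1], [0, 0, 0, 0, 0, 0, 1]]]'

```text
clock: 49.05
ee_pos: [0.5187, 0.0966, 0.2386]
orientation: [3.076, -0.635, -0.002]
force: [-0.4, -0.0, -1.3]
gripper_width: 0.0369
gripper_force: 61.5
```

```bash
python3 spn.py .5915 .0667 c16
```

```text
t 49.05 tcp [0.5187 0.0966 0.2386] yAng -113.32 tilt 0.08 F [-0.4 -0.  -1.3] w 0.0369 gf 61.5 q6 1.94
collar 0.5921 0.0663 0.0281
tip 0.5924 0.0681 0.008
```

View pics/c16.png

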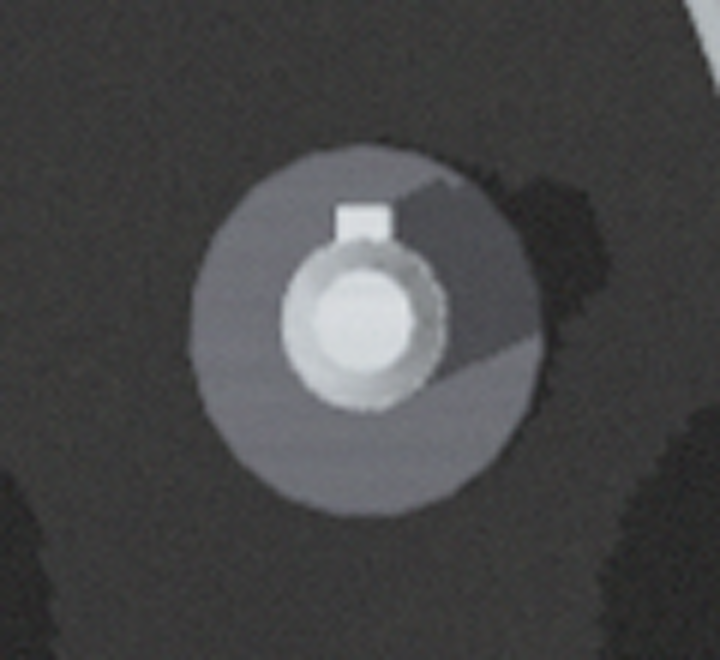

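The crop c16 shows the right spindle's collar at (366,330) and its key at (363,221), straight along the tool axis.

```bash
python3 al.py .5921 .0665 -23.3 -1.2 0
```

```text
t 49.1 tcp [0.5192 0.0964 0.2393] yAng -113.35 tilt 0.01 F [ 0.2 -0.4 -0.5] w 0.037 gf 61.5 q6 1.94
err world mm [ 74.01 -30.38] shift tool cm [ 7.999e+00 -1.440e-01  1.000e-03] turn -0.05
```

Call:
drive_tool --plan '[[[0, 0, 0, 4, -0.15, 0, 1], [0, 0, 0, 4, 0, 0, 1], [0, 0, 0, 0, 0, 4, 1], [0, 0, 0, 0, 0, 2.4, 1], [0, 0, 0, 0, 0, 0, 1], [0, 0, 0, 0, 0, 0, 1], [0, 0, 0, 0, 0, 0, 1]]]'

```text
clock: 49.98
ee_pos: [0.5942, 0.0667, 0.177]
orientation: [-3.077, 0.634, -0.005]
force: [0.4, 0.5, -1.0]
gripper_width: 0.0369
gripper_force: 61.5
```

```bash
python3 al.py .5921 .0665 -23.3 -1.2 0
```

```text
t 49.98 tcp [0.5942 0.0667 0.177 ] yAng -113.29 tilt 0.19 F [ 0.4  0.5 -1. ] w 0.0369 gf 61.5 q6 1.89
err world mm [-0.99 -0.64] shift tool cm [-0.065  0.098 -0.   ] turn 0.01
```

Call:
drive_tool --plan '[[[0, 0, 0, 0, 0, 1.5, 1], [0, 0, 0, 0, 0, 1, 1], [0, 0, 0, 0, 0, 0.8, 1], [0, 0, 0, 0, 0, 0.6, 1], [0, 0, 0, 0, 0, 0.6, 1], [0, 0, 0, 0, 0, 0.4, 1], [0, 0, 0, 0, 0, 0.3, 1], [0, 0, 0, 0, 0, 0, 1]]]'

```text
clock: 50.98
ee_pos: [0.593, 0.0669, 0.1228]
orientation: [3.077, -0.634, -0.0]
force: [-0.8, -0.1, -1.6]
gripper_width: 0.0367
gripper_force: 61.5
```

Call:
drive_tool --plan '[[[0, 0, 0, 0, 0, 0.6, 1], [0, 0, 0, 0, 0, 0.6, 1], [0, 0, 0, 0, 0, 0.4, 1], [0, 0, 0, 0, 0, 0.1, 1], [0, 0, 0, 0, 0, 0, 1]]]'

```text
clock: 51.6
ee_pos: [0.5928, 0.067, 0.107]
orientation: [3.077, -0.633, -0.001]
force: [-6.0, -0.4, 9.5]
gripper_width: 0.0367
gripper_force: 62.7
```

Call:
drive_tool --plan '[[[0, 0, 0, 0, 0, 0, -0.2], [0, 0, 0, 0, 0, 0, -0.2], [0, 0, 0, 0, 0, 0, -0.2], [0, 0, 0, 0, 0, -4, -0.2], [0, 0, 0, 0, 0, -6, -0.5], [0, 0, 0, 0, 0, -6, -1], [0, 0, 0, 0, 0, -3, -1], [0, 0, 0, 0, 0, 0, -1], [0, 0, 0, 0, 0, 0, -1]]]'

```text
clock: 52.72
ee_pos: [0.5923, 0.067, 0.2943]
orientation: [3.077, -0.634, -0.004]
force: [-0.7, 0.3, -0.9]
gripper_width: 0.0853
gripper_force: 0.0
```

```bash
python3 - <<'E'
from hub import *
s=st(); im,d,P=look("wrist","w17"); W=cloud(d,P)
for n,c in dict(l=(.587,.296),m=(.5893,.1815),r=(.592,.0665)).items():
    q=W[np.hypot(W[...,0]-c[0],W[...,1]-c[1])<.04]; q=q[:,2]; print(n,len(q),"hub",np.median(q[(q>.118)&(q<.17)]) ,"disc",np.median(q[(q>.09)&(q<.118)]) )
go([.4765,.184,.25],1.35); go([.4765,.184,.25],-178.65)
E
```

```text
t 52.73 tcp [0.5923 0.067  0.2943] yAng -113.27 tilt 0.13 F [-0.7  0.3 -0.9] w 0.0853 gf 0.0 q6 1.89
l 3411 hub 0.13051568035467276 disc 0.10108284842203874
m 3317 hub 0.13070583246414696 disc 0.10098198703775557
r 25009 hub 0.1310537460786091 disc 0.100980412844595
go [0.4765 0.184  0.25  ] shift now-axes cm [-15.23  -6.19   4.41] turn z 65.38 shift post-turn axes [-11.97  11.26   4.41]
go [0.4765 0.184  0.25  ] shift now-axes cm [-15.23  -6.19   4.41] turn z 65.38 shift post-turn axes [-11.97  11.26   4.41]
```

Call:
drive_tool --plan '[[[0, 0, 0, -5.1, -2.05, 1.4, -0.3], [0, 0, 0, -5.1, -2.05, 1.5, -0.3], [0, 0, 0, -5, -2.1, 1.5, -0.3], [0, 0, -9.55, 0, 0, 0, -0.3], [0, 0, -9.55, 0, 0, 0, -0.3], [0, 0, -9.55, 0, 0, 0, -0.3], [0, 0, -9.55, 0, 0, 0, -0.3], [0, 0, -9.55, 0, 0, 0, -0.3], [0, 0, -9.55, 0, 0, 0, -0.3], [0, 0, -9.55, 0, 0, 0, -0.3], [0, 0, -9.55, 0, 0, 0, -0.3], [0, 0, -9.55, 0, 0, 0, -0.3], [0, 0, -9.55, 0, 0, 0, -0.3], [0, 0, -9.55, 0, 0, 0, -0.3], [0, 0, -9.55, 0, 0, 0, -0.3], [0, 0, 0, 0, 0, 0, -0.3], [0, 0, 0, 0, 0, 0, -0.3]]]'

```text
clock: 54.9
ee_pos: [0.4774, 0.1839, 0.2509]
orientation: [-2.198, -2.243, 0.002]
force: [-0.1, -0.0, -0.1]
gripper_width: 0.0553
gripper_force: 0.0
```

```bash
python3 - <<'E'
from hub import *
st(); go([.4767,.184,.0955],1.35)
E
```

```text
t 54.9 tcp [0.4774 0.1839 0.2509] yAng 1.15 tilt 0.11 F [-0.1 -0.  -0.1] w 0.0553 gf 0.0 q6 0.12
go [0.4767 0.184  0.0955] shift now-axes cm [ 0.02 -0.04 15.54] turn z -0.2 shift post-turn axes [ 0.02 -0.04 15.54]
```

Call:
drive_tool --plan '[[[0, 0, 0, 0, 0, 5, -0.3], [0, 0, 0, 0, 0, 5, -0.3], [0, 0, 0, 0, 0, 3.5, -0.3], [0, 0, 0, 0, 0, 1.9, -0.3], [0, 0, 0, 0, 0, 0, -0.3], [0, 0, 0, 0, 0, 0, 1], [0, 0, 0, 0, 0, 0, 1], [0, 0, 0, 0, 0, 0, 1], [0, 0, 0, 0, 0, 0, 1], [0, 0, 0, 0, 0, 0, 1]]]'

```text
clock: 56.15
ee_pos: [0.4766, 0.1841, 0.0992]
orientation: [-2.194, -2.246, 0.003]
force: [-9.5, -0.0, 10.5]
gripper_width: 0.0124
gripper_force: 61.3
```

Call:
drive_tool --plan '[[[0, 0, 0, 0, 0, -0.5, 1], [0, 0, 0, 0, 0, -1, 1], [0, 0, 0, 0, 0, -1, 1], [0, 0, 0, 0, 0, -1, 1], [0, 0, 0, 0, 0, -1, 1], [0, 0, 0, 0, 0, -1, 1], [0, 0, 0, 0, 0, -1, 1], [0, 0, 0, 0, 0, -1, 1], [0, 0, 0, 0, 0, -0.8, 1], [0, 0, 0, 0, 0, -0.5, 1], [0, 0, 0, 0, 0, 0, 1]]]'

```text
clock: 57.52
ee_pos: [0.4766, 0.184, 0.1866]
orientation: [-2.194, -2.246, 0.003]
force: [-7.9, 2.1, -5.5]
gripper_width: 0.0128
gripper_force: 59.9
```

Call:
drive_tool --plan '[[[0, 0, 0, 0, 0, -0.3, 1], [0, 0, 0, 0, 0, -0.2, 1], [0, 0, 0, 0, 0, -0.1, 1], [0, 0, 0, 0, 0, 0, 1]]]'

```text
clock: 58.02
ee_pos: [0.4765, 0.184, 0.1893]
orientation: [-2.194, -2.245, 0.004]
force: [2.6, 4.3, -28.9]
gripper_width: 0.0125
gripper_force: 59.5
```

Call:
drive_tool --plan '[[[0, 0, 0, 0, 0, 0, -0.3], [0, 0, 0, 0, 0, 0, -0.3], [0, 0, 0, 0, 0, 0, -0.3], [0, 0, 0, 0, 0, 0, -0.5], [0, 0, 0, 0, 0, -4, -0.5], [0, 0, 0, 0, 0, -6, -1], [0, 0, 0, 0, 0, -6, -1], [0, 0, 0, 0, 0, -6, -1], [0, 0, 0, 2, 2, 0, -1], [0, 0, 0, 0, 0, 0, -1], [0, 0, 0, 0, 0, 0, -1]]]'

```text
clock: 59.4
ee_pos: [0.4969, 0.2042, 0.4112]
orientation: [-2.195, -2.247, 0.002]
force: [-0.4, 0.1, -0.5]
gripper_width: 0.0858
gripper_force: 0.0
```

```bash
python3 - <<'E'
from hub import *
s=st(); im,d,P=look("wrist"); W=cloud(d,P)
g=im.max(2); q=W[(abs(W[...,0]-.478)<.02)&(abs(W[...,1]-.184)<.05)&(g<70)&(W[...,2]>.15)&(W[...,2]<.25)]; print("fin top",np.nanmedian(q[:,2]),len(q))
for n,c in dict(l=(.587,.296),m=(.5893,.1815),r=(.592,.0665)).items():
    q=W[np.hypot(W[...,0]-c[0],W[...,1]-c[1])<.04][:,2]; print(n,"hub",np.median(q[(q>.118)&(q<.17)]))
im,d,P=look("scene","scene1")
E
```

```text
t 59.4 tcp [0.4969 0.2042 0.4112] yAng 1.34 tilt 0.1 F [-0.4  0.1 -0.5] w 0.0858 gf 0.0 q6 0.15
fin top 0.2076112753796429 908
l hub 0.13081319947114958
m hub 0.1306973689116625
r hub 0.13059937977902505
```

View pics/scene1.png

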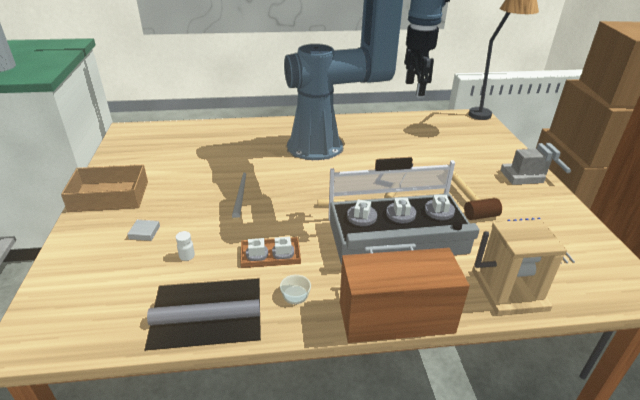

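The scene picture shows the three fresh wheels home on the spindles at (362,212), (400,208) and (440,205), both worn wheels flat in the tray at (257,247) and (284,246), and the screen up with its fin top at 0.2076 m. Everything else is where it was.

```bash
python3 -c "
from rig import bot
print(bot.hand_in())"
```

```text
the job is handed in; nothing more can be done
None
```

The job is done and handed in at about 59 s: both worn wheels lie flat in the tray, the three fresh wheels are keyed and fully home on their spindles, and the screen is fully up again.

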